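Hook the strainer basket out of the narrow rinse tank

TASK

Take the hook rod from its stand and, reaching down through the slot of the rinse tank's cover, catch the loop of the strainer basket that hangs inside and draw it up until the basket bears lightly against the underside of the cover. Keep it bearing lightly and feel your way along the slot towards the wide opening, never pulling or pushing hard, until the basket comes up through it; then lift it out, and set it down gently, upright, in the larger compartment of the empty black tray on the left, and hang the rod back on its stand. Keep the basket level all the way, touch it with the hook only, and leave the roll of tape behind the tank and the spanner in front of it where they lie.

Things in the scene. Friction and masses are not known exactly. Their poses are not given: they have to be found in the camera images.
- tank: Narrow aluminium rinse tank, fixed, 62 x 208 x 115 mm (feet 88 x 238 mm); inside 56 mm wide (its x), 202 mm long (its y). Origin: centre of its underside; z up. A flat steel cover, 250 mm long and 4 mm thick, lies on its rim and is stuck fast; where it sits along y differs by 32 mm either way from start to start and is not measured.
- rails (a point): Middle between the tank's two inner rails, at their top, 48 mm above the tank's origin. The rails run along the tank's y on the long walls, 40 mm apart, and carry the basket by its flange.
- slot (a point): Point on the tank's axis at the underside of the cover, 115 mm above the tank's origin (cover top: 119 mm). A slot 27 mm wide, centred on the tank's x = 0, runs in the cover along y, from beyond the -y side of the basket to the wide opening.
- opening_zone (a point): Mean place of the cover's wide opening, at tank y = +42 mm, 115 mm high. The opening (53 mm long in y, as wide as the tank) is centred up to 32 mm to either side of it in y; this point does not follow it. The basket starts on its -y side and comes out only here. Find it by feel: as the basket, drawn up against the cover, slides along, the pull drops when it slips up into the opening.
- basket: Closed steel strainer basket, loose, 0.12 to 0.24 kg: can 34 mm in diameter, 32 mm high, under a round flange 50 mm in diameter, 4 mm thick (top at 36 mm). Origin: centre of underside; z up, y along the tank's y within 0.12 rad. Hangs on the rails, origin 16 mm above the tank's, at tank x = 0, y = -60 to -40 mm. With the flange against the cover the origin is 79 mm above the tank's.
- loop_top (a point): Middle of the lifting loop's top bar (wire centre), 66 mm above the basket's origin. The loop is an arch of 5 mm dark wire in the basket's x-z plane, 24 mm wide outside, 14 mm inside, its bar along x, 27 mm free height under the bar. It is sprung: it draws up to 8 mm out of the basket at 1.5 N per mm, then stops hard.
- rod: Hook rod, loose, 0.12 kg. Origin: on the shank's axis at the underside of its round collar (34 mm diameter, 6 mm thick); z up. Square wooden handle 22 x 22 mm, z = 6 to 52 mm, sides along x and y. Steel shank, 6 mm diameter, down to z = -105 mm, then 18 mm towards -y and 11 mm up: an open hook, 12 mm between shank and tip. Hangs on the stand, axes as the stand's.
- hook (a point): Middle of the hook's bottom wire (6 mm thick), on its centre line, at (0, -9, -105) mm in the rod's frame. The hook spans z = -108 to -91 mm and y = -21 to +3 mm there.
- stand: Fixed grey stand for the rod. Origin: on its underside, below where the rod hangs (rod axis at x = y = 0); z up. A fork of two level prongs, top at 135 mm, 8 mm thick, 14 mm apart, 34 mm over the outsides, open towards -x (prong ends at x = -26 mm); post at x = +30 to 42 mm, no higher than the prongs; base plate 76 x 84 x 10 mm.
- tray: Fixed, empty black open tool tray to the left of the tank (not the filled one at the back), 130 x 270 x 44 mm (x, y, z). Origin: centre of its underside. Floor 2 mm thick, walls 42 mm high; a divider at y = +30 mm; the larger compartment reaches from y = -128 to +29 mm and x = -57 to +57 mm.
- tape: Roll of masking tape lying flat, 72 mm in diameter, 24 mm high, on the bench behind the tank (not the one in the rear tray); a bystander. Origin: centre of its underside.
- spanner: Combination spanner lying flat in front of the tank, 28 x 180 x 7 mm, long in its y; a bystander. Origin: centre of its underside.
Not all that is in view belongs to the job. What is shaped like the rod but orange is not meant. What is shaped like the basket but green is not meant.

How it is judged (in metres and radians):
On the way, in this order (a step that is already met when the one before it is completed fails the run):
1. the basket is lifted off its rails with the hook (z of basket in the frame of tank above 0.024 m and contact force between rod and basket above 0.4 N), for 0.2 s.
2. hanging on the hook, the basket bears on the underside of the cover while it is drawn along, on from where it hung (y of basket in the frame of tank above -0.03 m and z of basket in the frame of tank between 0.074 and 0.083 m and contact force between basket and tank above 1 N and contact force between rod and basket above 0.4 N), for 0.3 s.
3. the basket is lifted clear above the cover on the hook (z of basket in the frame of tank above 0.118 m and contact force between rod and basket above 0.4 N), for 0.1 s.
At the end, for the whole second after the job is handed in: The basket stands upright (within 0.1 rad) and still on the floor of the tray's larger compartment, free of the hook, and the rod hangs still and upright on the fork of its stand, collar on the prongs, its axis within 18 mm of the fork's (x of basket in the frame of tray between -0.045 and 0.045 m and y of basket in the frame of tray between -0.115 and 0.015 m and z of basket in the frame of tray below 0.008 m and angle between each of basket, rod's own z axis and vertical below 0.1 rad and linear speed of each of basket, rod below 0.02 m/s and horizontal distance between rod and stand below 0.018 m and z of rod in the frame of stand between 0.131 and 0.14 m and contact force between rod and basket below 0.05 N); the robot touches nothing.
It fails at once if the basket or the rod is pulled or pushed against the tank or its cover with more than 12 N (contact force between any of basket, rod and tank above 12 N).
It fails at once if the basket is tipped more than 0.25 rad in the tank, or more than 0.6 rad anywhere (angle between basket's own z axis and vertical above 0.6 rad or (angle between basket's own z axis and vertical above 0.25 rad and z of basket in the frame of tank below 0.095 m and horizontal distance between basket and tank below 0.12 m)).
It fails at once if the basket is dropped or pressed into the tray (more than 15 N) (contact force between basket and tray above 15 N).
It fails at once if the hand touches the basket (contact force between the fingers and basket above 0.5 N).
It fails at once if the masking tape or the spanner is moved (20 mm) (distance of any of tape, spanner from where it was at the start of the episode above 0.02 m).
It also fails if it takes over 72 s, if anything falls off the work surface, if the arm or the gripper's body presses on something with over 40 N, if the wrist force passes 120 N, or if a joint passes its speed limit or range.

ROBOT

A 6-joint arm with a two-finger parallel gripper is mounted at the origin on a cart in front of the work surface, level with it; the furniture and walls round the work are solid. World frame = base frame: x ahead of the robot, y to its left, z up, the work surface at z = 0. Lengths are in mm, angles in rad, forces in N, time in s.
With the tool pointing down it reaches from about 325 to 900 mm from the base axis. Payload 6.1 kg.
Tool frame: the origin (TCP) lies at the very end of the fingers, on their centre line; the grasp point (between the pads) lies bot.grip_depth behind it (bot.grip_depth is the distance from the TCP to the grasp point, in mm); z points along the fingers, y is the direction in which the jaws open and shut (so a half turn about z gives the same grasp; the last joint's range is limited). The gripper opens to 87 mm and grips with 3 to 60 N. Pads are 19 mm wide; open, the fingers measure 117 mm over their backs; the gripper's body (75 mm by 190 mm) begins 51 mm behind the grasp point.
Start: joints at [1.031, 0.22, 1.526, -0, 1.395, -0.126], TCP at [251.305, 572.242, 191.538] pointing down, gripper open.
Joint ranges: [-2.98, 2.98], [-0.91, 2.08], [0.09, 2.57], [-1.24, 4.39], [0.2, 2.65], [-2.68, 2.68]. Speed limits (rad/s): [2.57, 2.57, 3.01, 3.14, 3.14, 3.14].

INTERFACE

Orientations are given as a unit quaternion [w, x, y, z].
In Python, from plant import bot gives the robot as it stands.
- The arm moves only by the tool move_arm, never from a script. Its argument "steps" is text: rows parted by semicolons, each of 5 numbers parted by spaces: the shift along the tool's x, y, z in m, then the turn about the tool's z in degrees, then the closure in counts, from 0 (fully open) to 255 (shut). A call has 1 to 5 rows; each row shifts and turns the commanded pose from where the row before left it, along the tool's axes as they then stand; what a row does not reach is not made up. A row lasts 1/12 s, in which the tool goes at most 41.7 mm and 7.16 degrees, less where a joint would pass 70% of its speed; a pose out of reach is approached as far as the arm can. A call is refused whole if a number of a shift passes 0.0417 or a number of a turn 7.16, either way. A call with a gripper value outside its range is refused whole. The fingers move at their own pace and stop on an object; "newtons" is the grip in N (left out, the last holds). Time passes only in rows, so rows that do not move let the fingers close. It gives the time, the measured TCP pose, the force and the opening at its end, in the units of the state.
- bot.state(): the state, without advancing time (a new reading comes with each control period).
- bot.capture(name): name is "scene" or "top"; returns a dict with "color" (384x512x3 uint8, red, green, blue), "fx", "fy", "cx", "cy" (pixels), "world_from_camera" (4x4, takes a point from camera to world coordinates). Camera axes: x right, y down, z forward; pixel columns grow to the right and rows downward; lengths in mm; the calibration is good to about 2 mm. A picture is of the moment at which its call begins. There is no depth.
- bot.job_done(): hands the job in, once; it reports no verdict.
The state is a dict: "t": time; "joint_pos": joint angles; "qvel": joint speeds; "joint_torque": joint torques, N m; "position": TCP position; "orientation": TCP orientation; "contact_force": force on the tool from outside, world axes, zero at the start; "wrist_torque": the same for the moment, N m; "opening": opening from 0.0 (shut) to 1.0 (fully open).
Only numpy, scipy, OpenCV 4.12 (cv2) and the standard library are available. Lean on these libraries where they do the work, as an engineer would, in place of code of your own. Each camera call takes 0.05 s, during which the arm holds its last target.

## Working session

There is one attempt and no reset: what is moved stays moved. The work goes in short steps, Python scripts to look and compute and a tool call to move; the robot and the scene stay as the last step left them, time stands still between calls to the robot, and variables do not carry over. Pictures are saved under pics/ and viewed, and the job is handed in when it is done.

Besides the shell and the picture viewer there is one more tool, called after "Call:" as a command line: name --argument value ..., lists and objects as JSON in quotes. move_arm: Moves the arm, as the interface text tells. Its arguments: {"type":"object","properties":{"steps":{"type":"string"},"newtons":{"type":"number"}},"required":["steps"]}

```bash
mkdir -p pics; ls
python3 - <<'E'
from plant import bot
import cv2,numpy as np
print(bot.state(), bot.grip_depth)
for n in("scene","top"):
    c=bot.capture(n); cv2.imwrite(f"pics/{n}0.png",c["color"][:,:,::-1]); print(n,c["fx"],c["fy"],c["cx"],c["cy"],np.round(c["world_from_camera"],4).tolist())
E
```

```text
pics
{'t': 0.0, 'joint_pos': array([ 1.03088890e+00,  2.21232403e-01,  1.52760079e+00, -3.93848827e-05,
        1.39469234e+00, -1.26120193e-01]), 'qvel': array([ 4.53053652e-05, -2.55256182e-05, -4.28773402e-04, -5.56007128e-04,
        1.27682861e-03, -5.46279490e-04]), 'joint_torque': array([ 1.85729659e-03, -4.94638824e+01, -3.87360513e+01,  6.97517116e-02,
        5.77438809e-02, -1.50962633e-04]), 'position': array([250.97823206, 571.65625763, 190.43888729]), 'orientation': array([-2.97601811e-04,  2.05417268e-01,  9.78674007e-01, -9.19679417e-04]), 'contact_force': array([-0.09287364, -0.9633    ,  0.42429662]), 'wrist_torque': array([-0.01106459,  0.02326601,  0.02133073]), 'opening': 1.0008692402496662} 18.700000000000003
scene 379.61705902767005 379.61705902767005 254.1379354000384 191.47672531118477 [[0.5446, -0.3992, 0.7376, -266.861], [-0.8386, -0.2486, 0.4847, -621.5353], [-0.0101, -0.8825, -0.4702, 643.6839], [0.0, 0.0, 0.0, 1.0]]
top 346.79756399359337 346.79756399359337 247.19964041561465 188.37872457111155 [[-0.1009, -0.972, 0.2122, 346.4098], [-0.9949, 0.0979, -0.0247, -33.7508], [0.0032, -0.2136, -0.9769, 1139.0448], [0.0, 0.0, 0.0, 1.0]]
```

View pics/scene0.png

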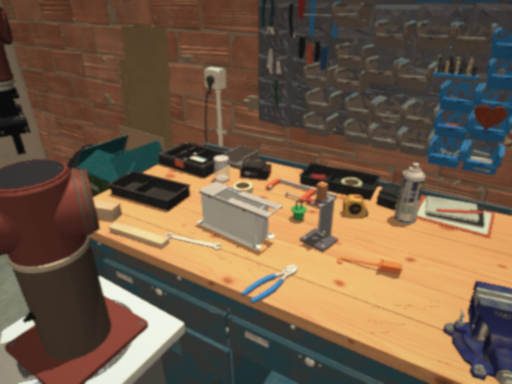

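View pics/top0.png

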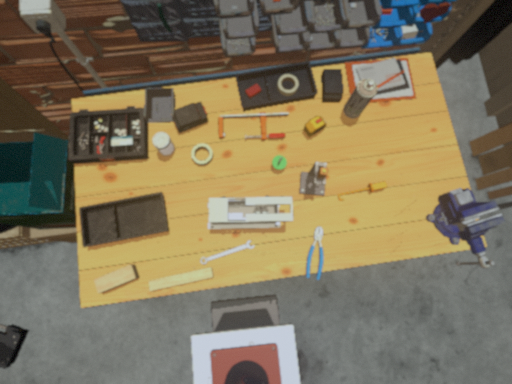

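```bash
cat > h.py <<'E'
import cv2,numpy as np
from plant import bot
def proj(c,P):
    P=np.atleast_2d(np.array(P,float)); W=np.array(c["world_from_camera"]); q=(P-W[:3,3])@W[:3,:3]
    return np.c_[c["fx"]*q[:,0]/q[:,2]+c["cx"],c["fy"]*q[:,1]/q[:,2]+c["cy"]]
def unproj(c,uv,z):
    uv=np.atleast_2d(np.array(uv,float)); W=np.array(c["world_from_camera"])
    d=np.c_[(uv[:,0]-c["cx"])/c["fx"],(uv[:,1]-c["cy"])/c["fy"],np.ones(len(uv))]@W[:3,:3].T
    o=W[:3,3]; s=(z-o[2])/d[:,2]; return o+d*s[:,None]
def crop(c,x0,y0,x1,y1,k,name):
    im=c["color"][y0:y1,x0:x1,::-1]; cv2.imwrite("pics/"+name,cv2.resize(im,None,fx=k,fy=k,interpolation=cv2.INTER_CUBIC))
E
python3 - <<'E'
from h import *
import pickle
c={n:bot.capture(n) for n in("scene","top")}
pickle.dump(c,open("c0.pkl","wb"))
crop(c["top"],190,140,340,250,5,"t1.png"); crop(c["scene"],180,160,350,270,4,"s1.png"); crop(c["top"],60,180,200,260,5,"t2.png")
for n in c: print(n,proj(c[n],[[0,0,0],[251,572,190],[400,0,0]]).round(1).tolist())
E
```

```text
scene [[79.0, 337.0], [23.1, 158.1], [201.6, 242.5]]
top [[246.4, 383.2], [15.4, 326.3], [234.0, 248.4]]
```

View pics/t1.png

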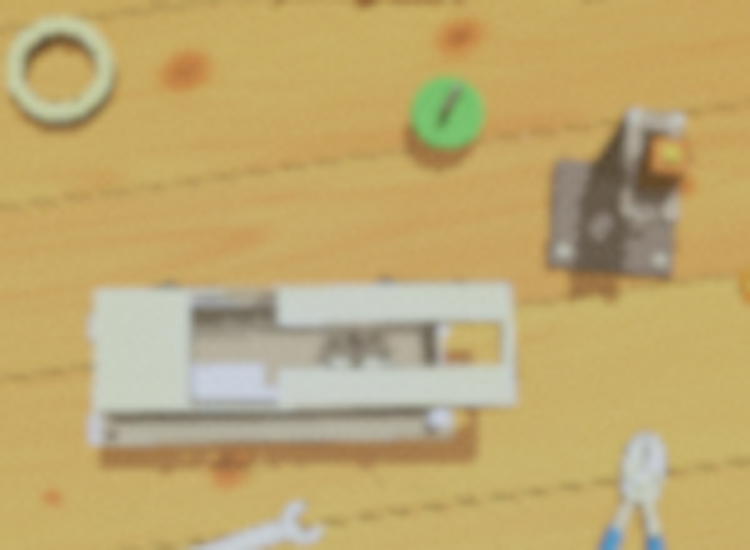

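View pics/s1.png

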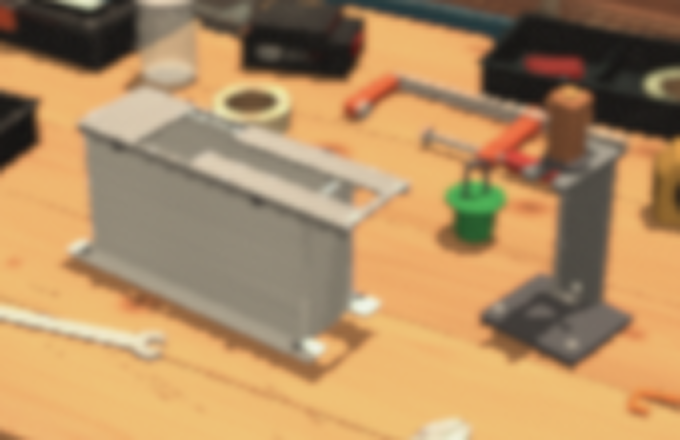

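View pics/t2.png

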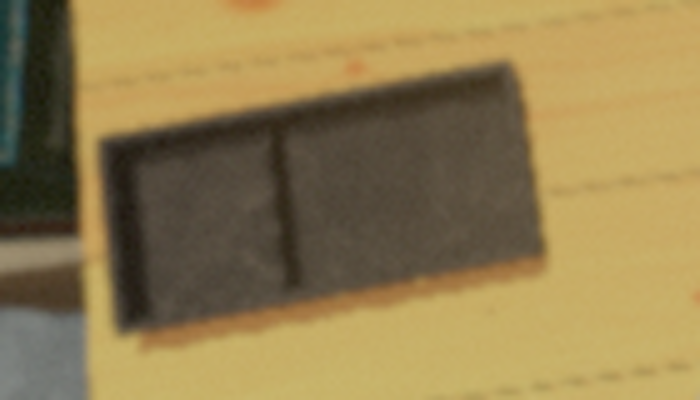

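Run:
```python
from h import *
import pickle
c=pickle.load(open("c0.pkl","rb")); t=c["top"]; s=c["scene"]
def T(pts,z): return unproj(t,np.array(pts)/5+[190,140],z)[:,:2].round(1).tolist()
def T2(pts,z): return unproj(t,np.array(pts)/5+[60,180],z)[:,:2].round(1).tolist()
def S(pts,z): return unproj(s,np.array(pts)/4+[180,160],z)[:,:2].round(1).tolist()
print("cover",T([(95,288),(513,283),(517,403),(95,408)],119))
print("open left edge/right",T([(190,292),(190,404),(277,292),(277,400)],119))
print("slot",T([(440,322),(440,367),(500,322),(500,367)],119))
print("loop",T([(325,345),(387,345),(355,330)],80))
print("tankfeet", T([(92,435),(452,425)],5))
print("handle top",T([(668,150)],187)); 
print("prong?",T([(640,110),(685,115),(628,212),(670,215)],135))
print("base",T([(557,162),(548,266),(672,275),(685,190)],10))
print("tray top",T2([(100,140),(513,63),(545,255),(120,330)],44))
print("tray divider",T2([(277,125),(292,288)],44))
print("tape",T([(62,72)],24),"spanner end",T([(295,525)],7))
print("scene: cover",S([(85,128),(148,90),(408,188),(350,228)],119),"handle",S([(570,95)],187),"base",S([(485,318),(570,362),(632,320),(540,280)],10))
print("tray scene",unproj(s,[(110,185),(139,172),(190,187),(165,207)],44)[:,:2].round())
crop(s,290,170,350,260,8,"s2.png"); crop(t,285,150,345,210,10,"t3.png")
crop(t,220,185,300,235,9,"t4.png")
```

```text
cover [[551.3, 57.0], [529.3, -192.4], [457.5, -185.4], [479.5, 62.6]]
open left edge/right [[543.2, 0.7], [476.3, 6.7], [538.0, -51.1], [473.5, -44.6]]
slot [[510.1, -146.0], [483.3, -142.7], [506.5, -181.6], [479.7, -178.2]]
loop [[509.2, -77.9], [505.4, -116.0], [516.7, -97.4]]
tankfeet [[477.0, 76.7], [459.8, -158.2]]
handle top [[584.7, -279.5]]
prong? [[624.1, -279.8], [618.3, -306.4], [562.2, -263.6], [557.9, -288.2]]
base [[628.2, -249.5], [557.9, -234.0], [543.6, -315.1], [600.3, -332.5]]
tray top [[574.0, 475.3], [597.7, 211.1], [472.4, 197.1], [452.5, 462.8]]
tray divider [[572.4, 363.0], [467.7, 355.7]]
tape [[720.1, 76.1]] spanner end [[405.7, -49.3]]
scene: cover [[471.2, 49.5], [545.0, 48.5], [520.8, -194.2], [455.9, -187.4]] handle [[581.8, -280.9]] base [[553.3, -242.1], [537.8, -314.7], [606.8, -331.8], [618.5, -254.7]]
tray scene [[447. 451.]
 [576. 447.]
 [584. 202.]
 [439. 177.]]
```

View pics/s2.png

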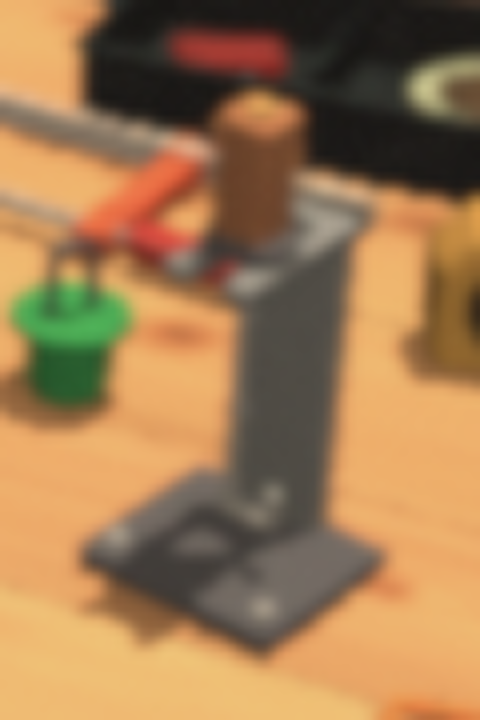

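View pics/t3.png

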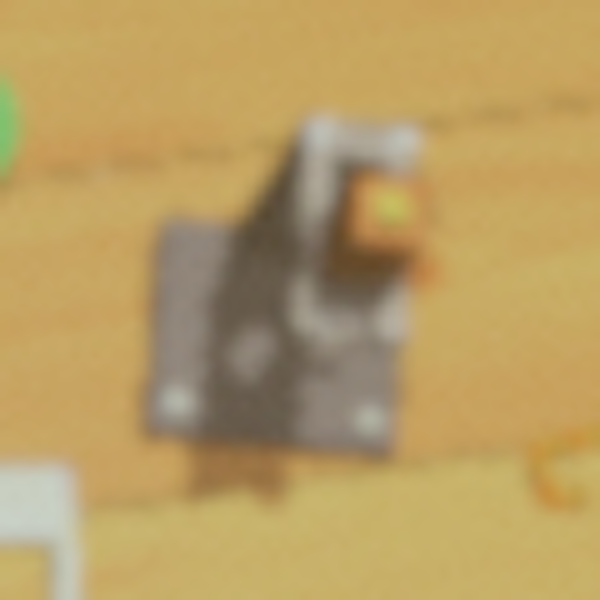

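View pics/t4.png

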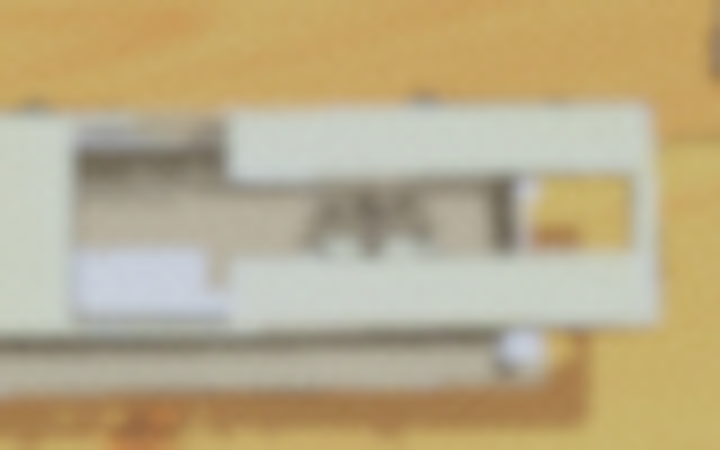

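```bash
cat > ov.py <<'E'
from h import *
import pickle
c=pickle.load(open("c0.pkl","rb"))
def overlay(objs,cam,box,k,name):
    C=c[cam]; x0,y0,x1,y1=box
    im=cv2.resize(C["color"][y0:y1,x0:x1,::-1],None,fx=k,fy=k,interpolation=cv2.INTER_CUBIC)
    for P,col,cl in objs:
        q=((proj(C,P)-[x0,y0]+0.5)*k-0.5)
        cv2.polylines(im,[np.round(q*8).astype(np.int32)],cl,col,1,cv2.LINE_AA,3)
    cv2.imwrite("pics/"+name,im)
def fr(x,y,th):
    R=np.array([[np.cos(th),-np.sin(th),0],[np.sin(th),np.cos(th),0],[0,0,1]])
    return lambda P: np.array(P,float)@R.T+[x,y,0]
def rect(F,x0,x1,y0,y1,z): return F([[x0,y0,z],[x1,y0,z],[x1,y1,z],[x0,y1,z]])
E
cat > o1.py <<'E'
from ov import *
import sys
sx,sy,sth,tx,ty,tth,cov=map(float,sys.argv[1:8])
S=fr(sx,sy,sth);T=fr(tx,ty,tth)
R=(0,0,255);B=(255,0,0);G=(0,200,0)
o=[(rect(S,-11,11,-11,11,187),R,True),(rect(S,-26,30,-17,-7,135),B,True),(rect(S,-26,30,7,17,135),B,True),(rect(S,30,42,-17,17,135),G,True),(rect(S,30,42,-17,17,10),G,True),(rect(S,-38,38,-42,42,10),R,True)]
overlay(o,"scene",(290,170,350,260),8,"os.png");overlay(o,"top",(285,150,345,210),10,"ot.png")
o=[(rect(T,-36,36,cov-125,cov+125,119),R,True),(rect(T,-31,31,-104,104,115),B,True),(rect(T,-44,44,-119,119,3),G,True),(rect(T,-28,28,42+cov-26.5,42+cov+26.5,119),R,True)]
overlay(o,"scene",(190,170,290,255),7,"us.png");overlay(o,"top",(200,185,300,240),7,"ut.png")
E
python3 o1.py 584 -280 -0.19 509 -53 0.08 -12
```

```text
(no output)
```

View pics/os.png

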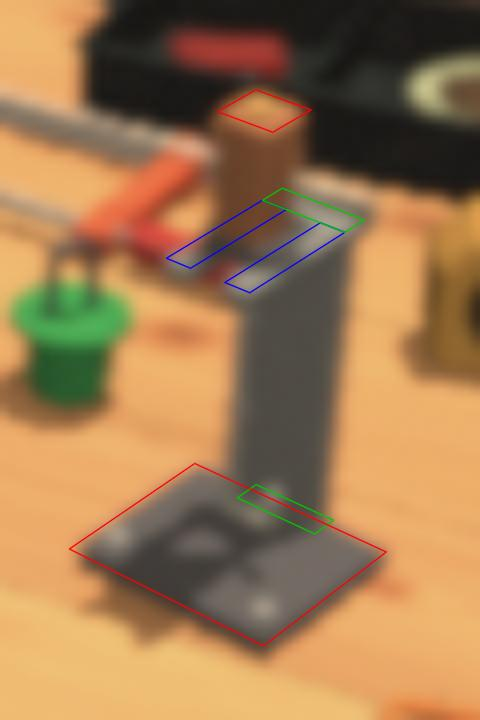

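View pics/ot.png

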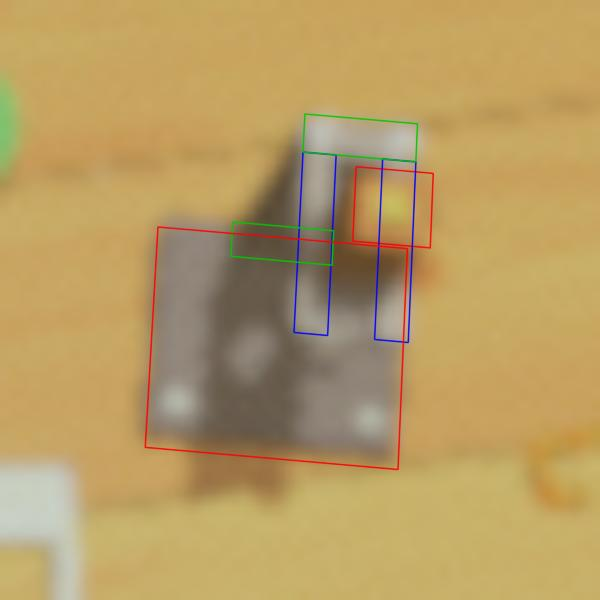

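View pics/us.png

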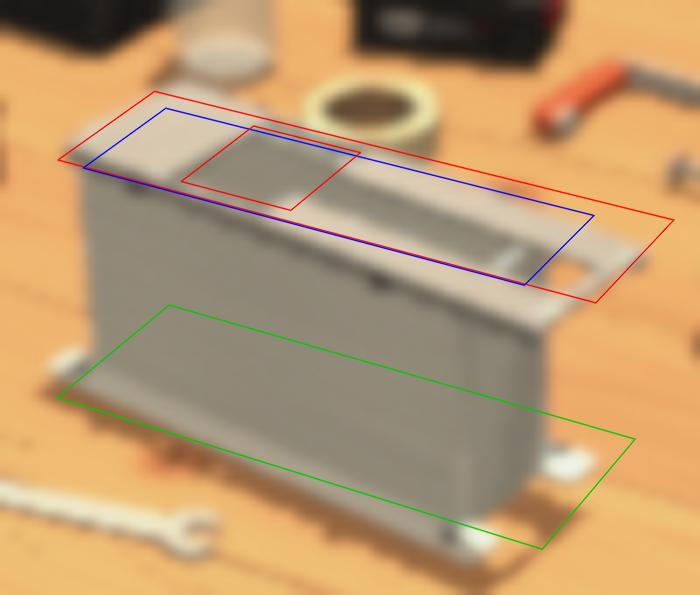

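View pics/ut.png

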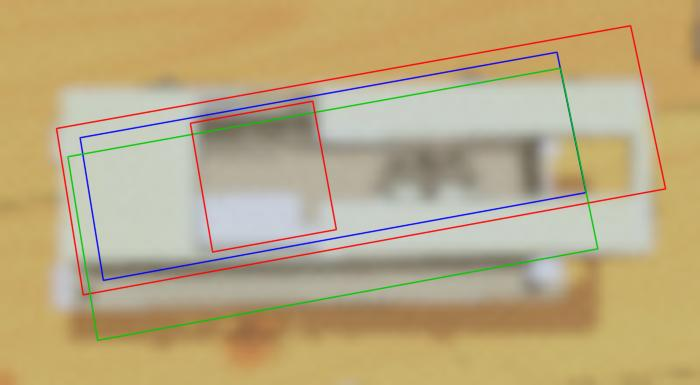

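```bash
python3 o1.py 583 -280 -0.14 504.5 -52 -0.087 -14
cat > o2.py <<'E'
from ov import *
import sys
x,y,th=map(float,sys.argv[1:4]);F=fr(x,y,th)
R=(0,0,255);G=(0,255,0)
o=[(rect(F,-65,65,-135,135,44),R,True),(rect(F,-57,57,-128,29,44),G,True),(rect(F,-57,57,-128,29,2),G,True)]
overlay(o,"top",(60,180,200,260),5,"vt.png");overlay(o,"scene",(95,160,205,220),6,"vs.png")
E
python3 o2.py 524 337 -0.1
```

```text
(no output)
```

View pics/os.png

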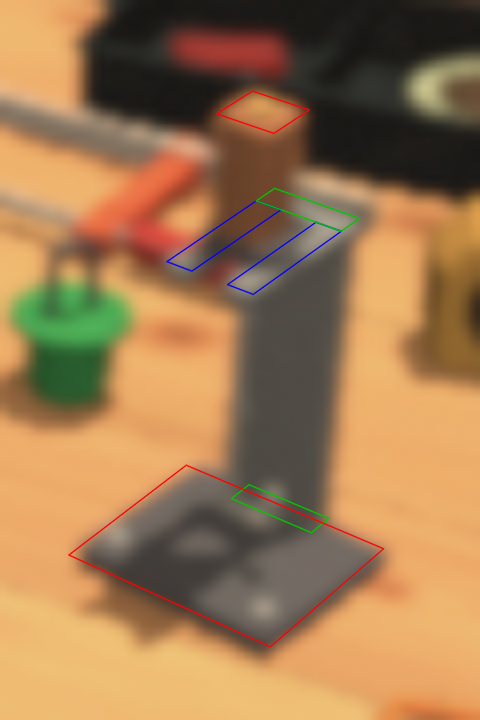

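View pics/ot.png

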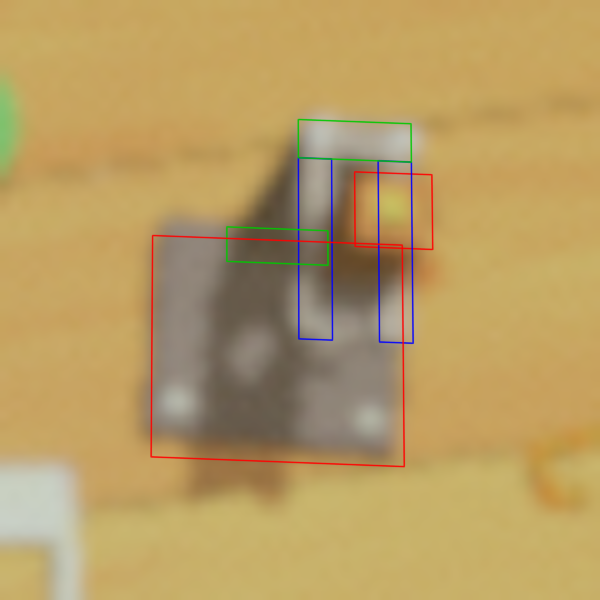

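View pics/us.png

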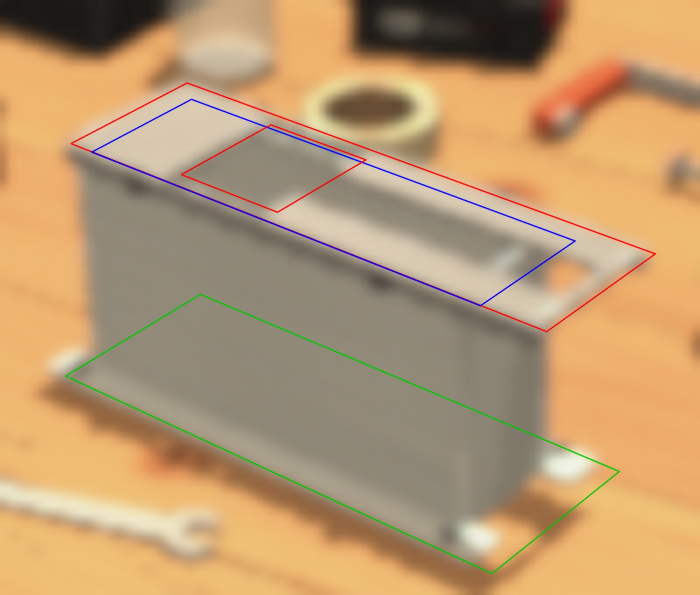

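View pics/ut.png

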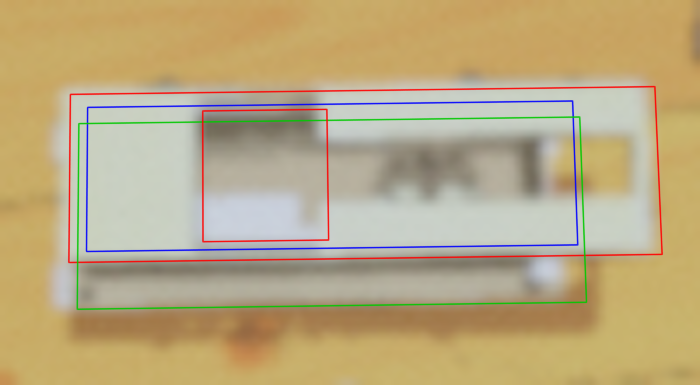

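View pics/vt.png

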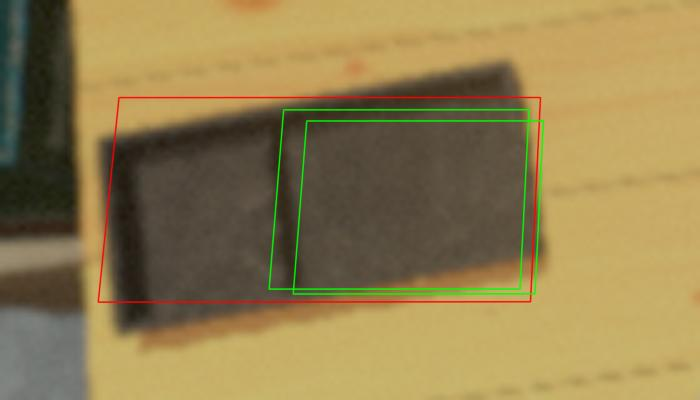

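View pics/vs.png

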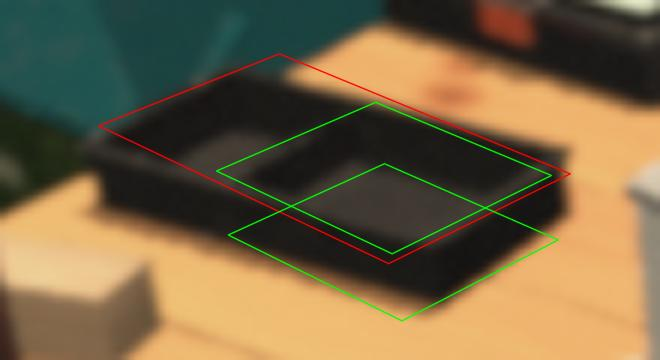

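```bash
cat > mv.py <<'E'
import sys
from h import *
from scipy.spatial.transform import Rotation as Ro
def st():
    s=bot.state(); w,x,y,z=s["orientation"]; R=Ro.from_quat([x,y,z,w]); return s,R
def tool(dx,dy,dz,turn=0):
    s,R=st(); R=R*Ro.from_euler("z",turn,degrees=True)
    return R.inv().apply([dx,dy,dz])
if __name__=="__main__":
    # target x y z [yawdeg of tool y]
    s,R=st(); p=s["position"]; m=R.as_matrix(); yaw=np.degrees(np.arctan2(m[1,1],m[0,1]))
    print("t",round(s["t"],2),"pos",p.round(1),"yaw",round(yaw,2),"tilt",np.degrees(np.arccos(-m[2,2])).round(2),"F",s["contact_force"].round(2),"M",s["wrist_torque"].round(3),"op",round(s["opening"],3),"j",s["joint_pos"].round(2))
    a=list(map(float,sys.argv[1:]))
    if a:
        turn=-(a[3]-yaw) if len(a)>3 else 0
        d=tool(*(np.array(a[:3])-p),turn); n=np.ceil(np.abs(d).max()/41)
        print("turn",turn.__round__(2),"tool shift mm",d.round(1),"rows",n,"per row m",(d/n/1000).round(4))
E
python3 mv.py 583.5 -280 235 79
```

```text
t 0.2 pos [251.1 571.9 190.8] yaw 66.29 tilt 0.08 F [-0.02  0.41 -0.32] M [ 0.008  0.026 -0.046] op 1.002 j [ 1.03  0.22  1.53 -0.    1.39 -0.13]
turn -12.71 tool shift mm [-488.8 -772.8  -43.4] rows 19.0 per row m [-0.0257 -0.0407 -0.0023]
```

Call:
move_arm --steps "0 0 -0.022 -6.4 0;0 0 -0.022 -6.3 0;-0.0212 -0.0336 0 0 0;-0.0212 -0.0336 0 0 0;-0.0212 -0.0336 0 0 0"

```text
t: 0.62
position: [294.5, 460.2, 235.6]
orientation: [0.0, 0.095, 0.995, 0.0]
contact_force: [0.7, -0.4, 0.7]
opening: 1.002
```

Call:
move_arm --steps "-0.0212 -0.0336 0 0 0;-0.0212 -0.0336 0 0 0;-0.0212 -0.0336 0 0 0;-0.0212 -0.0336 0 0 0;-0.0212 -0.0336 0 0 0"

```text
t: 1.03
position: [366.6, 274.3, 235.5]
orientation: [0.0, 0.096, 0.995, 0.0]
contact_force: [0.5, -0.7, -0.2]
opening: 0.999
```

Call:
move_arm --steps "-0.0212 -0.0336 0 0 0;-0.0212 -0.0336 0 0 0;-0.0212 -0.0336 0 0 0;-0.0212 -0.0336 0 0 0;-0.0212 -0.0336 0 0 0"

```text
t: 1.45
position: [438.6, 89.0, 235.7]
orientation: [0.0, 0.096, 0.995, 0.0]
contact_force: [0.3, 1.2, 0.5]
opening: 1.001
```

Call:
move_arm --steps "-0.0212 -0.0336 0 0 0;-0.0212 -0.0336 0 0 0;-0.0212 -0.0336 0 0 0;-0.0212 -0.0336 0 0 0;-0.0212 -0.0336 0 0 0"

```text
t: 1.87
position: [510.6, -96.3, 235.5]
orientation: [0.0, 0.096, 0.995, 0.0]
contact_force: [1.0, 0.3, -0.0]
opening: 0.997
```

Call:
move_arm --steps "-0.0212 -0.0336 0 0 0;-0.0212 -0.0336 0 0 0;0 0 0 0 0;0 0 0 0 0"

```text
t: 2.2
position: [538.9, -170.0, 234.5]
orientation: [-0.001, 0.098, 0.995, 0.0]
contact_force: [-0.6, 0.0, -0.6]
opening: 0.998
```

```bash
python3 mv.py 583.5 -280 235 79
python3 - <<'E'
from h import *
import pickle
c={n:bot.capture(n) for n in("scene","top")}
pickle.dump(c,open("c1.pkl","wb"))
crop(c["top"],190,140,340,250,5,"t5.png"); crop(c["scene"],260,120,380,270,5,"s5.png")
p=bot.state()["position"]
print([proj(c[n],p) for n in c])
E
```

```text
t 2.2 pos [ 538.9 -170.   234.5] yaw 78.8 tilt 0.11 F [-0.56  0.02 -0.61] M [ 0.031 -0.005 -0.036] op 0.998 j [-0.45  0.05  1.63  0.    1.46 -1.82]
turn -0.2 tool shift mm [-64.7 -99.4  -0.6] rows 3.0 per row m [-0.0216 -0.0331 -0.0002]
[array([[277.63551442, 163.60907125]]), array([[288.69540874, 185.78209055]])]
```

Call:
move_arm --steps "-0.0216 -0.0331 0 0 0;-0.0216 -0.0331 0 0 0;-0.0215 -0.0331 0 0 0;0 0 0 0 0;0 0 0 0 0"

```text
t: 2.72
position: [583.6, -277.8, 234.6]
orientation: [-0.001, 0.096, 0.995, 0.001]
contact_force: [-0.7, 0.6, -0.2]
opening: 0.999
```

```bash
python3 mv.py 583.5 -280 146 79
python3 - <<'E'
from h import *
import pickle
c={n:bot.capture(n) for n in("scene","top")}
pickle.dump(c,open("c1.pkl","wb"))
crop(c["top"],240,130,340,230,6,"t5.png"); crop(c["scene"],260,120,380,270,4,"s5.png")
p=bot.state()["position"]
print([proj(c[n],p) for n in c])
E
```

```text
t 2.72 pos [ 583.6 -277.8  234.6] yaw 78.97 tilt 0.11 F [-0.66  0.63 -0.24] M [ 0.052 -0.032  0.03 ] op 0.999 j [-0.57  0.25  1.41  0.    1.48 -1.94]
turn -0.03 tool shift mm [-0.4 -2.2 88.6] rows 3.0 per row m [-0.0001 -0.0007  0.0295]
[array([[322.52146697, 166.35165666]]), array([[326.3814166 , 165.73831204]])]
```

View pics/s5.png

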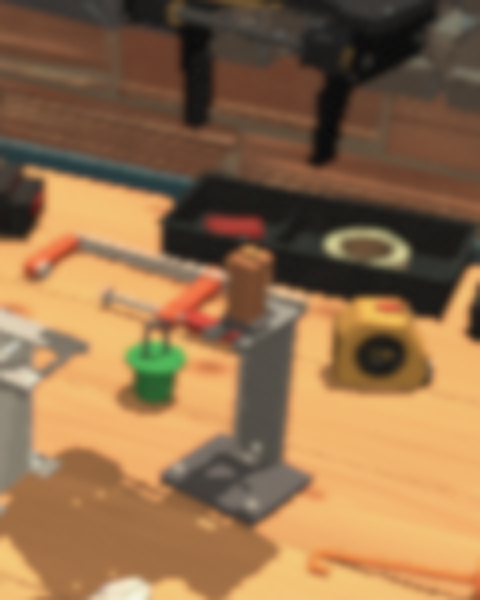

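View pics/t5.png

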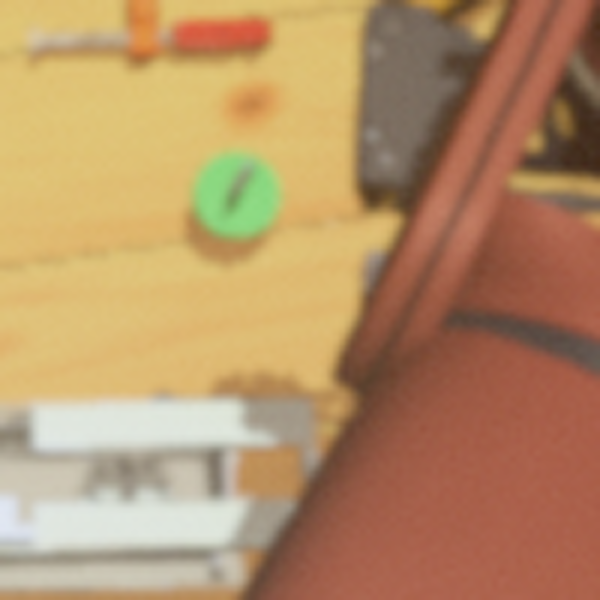

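Call:
move_arm --steps "0 -0.0022 0.03 0 0;0 0 0.03 0 0;0 0 0.02 0 0;0 0 0 0 0"

```text
t: 3.15
position: [580.3, -276.2, 150.7]
orientation: [-0.004, 0.095, 0.995, 0.002]
contact_force: [-1.0, 1.2, -0.9]
opening: 0.998
```

```bash
python3 mv.py 583.5 -280 146 79
python3 - <<'E'
from h import *
c={n:bot.capture(n) for n in("scene",)}
crop(c["scene"],270,130,370,250,5,"s6.png")
p=bot.state()["position"]
y=np.array([.19,.98,0])
print(proj(c["scene"],[p,p+43*y,p-43*y]).round(1), (proj(c["scene"],[p,p+43*y,p-43*y])-[270,130])*5)
E
```

```text
t 3.15 pos [ 580.3 -276.2  150.7] yaw 79.11 tilt 0.49 F [-0.96  1.21 -0.89] M [ 0.079  0.015 -0.041] op 0.998 j [-0.57  0.3   1.51  0.    1.34 -1.95]
turn 0.11 tool shift mm [-3.9 -3.1  4.6] rows 1.0 per row m [-0.0039 -0.0031  0.0046]
[[320.3 194.5]
 [307.5 189.5]
 [333.8 199.8]] [[251.47745107 322.57925443]
 [187.2788835  297.349017  ]
 [319.08341476 349.14860916]]
```

View pics/s6.png

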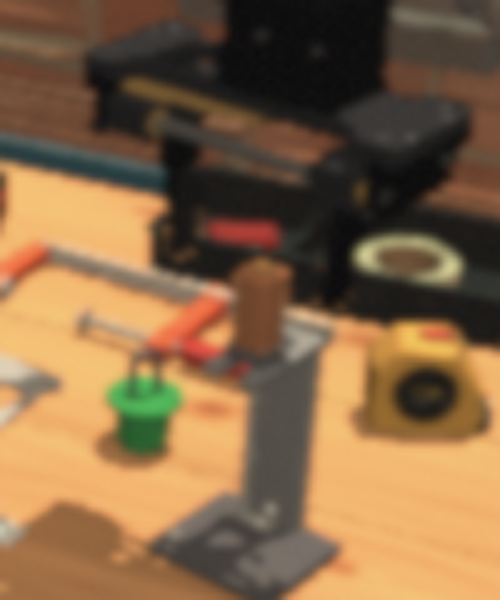

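Call:
move_arm --steps "0 0 0 0 0;0 0 0 0 0"

```text
t: 3.37
position: [584.7, -280.2, 158.6]
orientation: [0.002, 0.095, 0.995, -0.001]
contact_force: [0.1, 0.4, -0.5]
opening: 0.997
```

```bash
python3 mv.py 583.5 -280 144 79
```

```text
t 3.37 pos [ 584.7 -280.2  158.6] yaw 79.06 tilt 0.24 F [ 0.1   0.43 -0.54] M [ 0.031 -0.032 -0.026] op 0.997 j [-0.57  0.29  1.5   0.    1.34 -1.95]
turn 0.06 tool shift mm [ 1.3  0.  14.6] rows 1.0 per row m [0.0013 0.     0.0146]
```

Call:
move_arm --steps "0.001 0 0.006 0 0;0 0 0.006 0 0;0 0 0 0 0;0 0 0 0 100;0 0 0 0 130" --newtons 10

```text
t: 3.78
position: [582.3, -280.2, 143.5]
orientation: [-0.0, 0.096, 0.995, 0.0]
contact_force: [-0.4, -0.6, -0.7]
opening: 0.922
```

```bash
python3 mv.py 583.5 -280 144 79
python3 - <<'E'
from h import *
c={n:bot.capture(n) for n in("scene",)}
crop(c["scene"],270,130,370,250,5,"s7.png")
p=bot.state()["position"]
print((proj(c["scene"],p)-[270,130])*5)
E
```

```text
t 3.78 pos [ 582.3 -280.2  143.5] yaw 78.98 tilt 0.01 F [-0.44 -0.63 -0.67] M [ 0.035 -0.001 -0.023] op 0.922 j [-0.57  0.31  1.52 -0.    1.32 -1.95]
turn -0.02 tool shift mm [-1.2  0.5 -0.5] rows 1.0 per row m [-0.0012  0.0005 -0.0005]
[[255.97863899 339.57823998]]
```

View pics/s7.png

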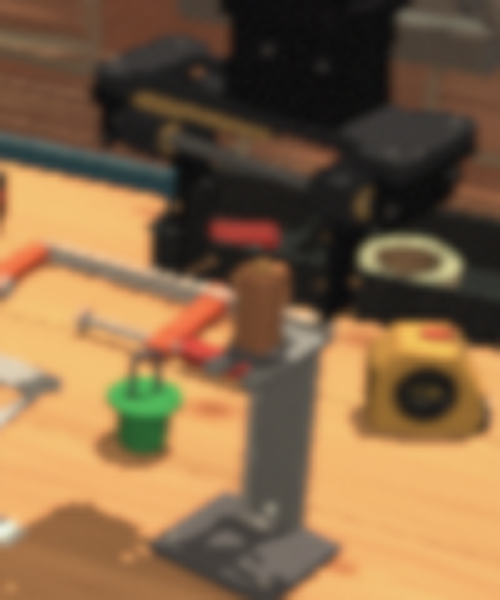

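Call:
move_arm --steps "0 0 0 0 160;0 0 0 0 175;0 0 0 0 185;0 0 0 0 200;0 0 0 0 210" --newtons 10

```text
t: 4.25
position: [582.4, -280.2, 143.6]
orientation: [0.0, 0.096, 0.995, -0.0]
contact_force: [0.1, 0.9, -0.8]
opening: 0.51
```

```bash
python3 mv.py 583.5 -280 144 79
python3 - <<'E'
from h import *
c={n:bot.capture(n) for n in("scene",)}
crop(c["scene"],270,130,370,250,5,"s8.png")
E
```

```text
t 4.25 pos [ 582.4 -280.2  143.6] yaw 78.99 tilt 0.0 F [ 0.06  0.87 -0.78] M [ 0.065 -0.015  0.065] op 0.51 j [-0.57  0.31  1.52 -0.    1.32 -1.95]
turn -0.01 tool shift mm [-1.1  0.4 -0.4] rows 1.0 per row m [-0.0011  0.0004 -0.0004]
```

View pics/s8.png

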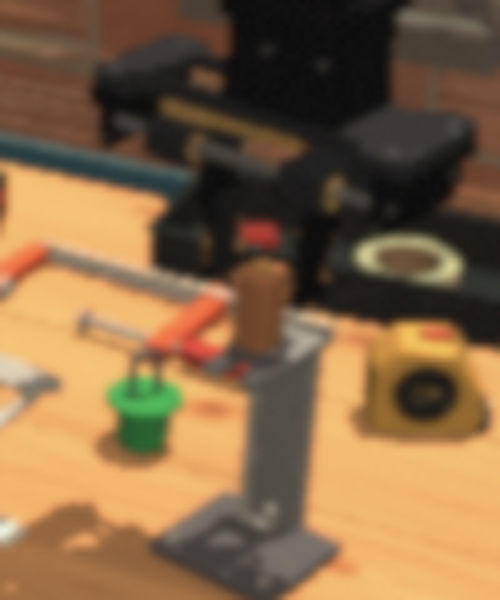

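Call:
move_arm --steps "0 0 0 0 210;0 0 0 0 210;0 0 0 0 210;0 0 0 0 210" --newtons 10

```text
t: 4.63
position: [582.3, -280.1, 143.5]
orientation: [0.0, 0.096, 0.995, 0.0]
contact_force: [-0.2, -0.6, -0.3]
opening: 0.254
```

```bash
python3 mv.py 583.5 -280 144 79
python3 - <<'E'
from h import *
c={n:bot.capture(n) for n in("scene",)}
crop(c["scene"],290,150,350,230,8,"s9.png")
E
```

```text
t 4.63 pos [ 582.3 -280.1  143.5] yaw 78.99 tilt 0.0 F [-0.17 -0.56 -0.25] M [ 0.024 -0.006  0.012] op 0.254 j [-0.57  0.31  1.52  0.    1.32 -1.95]
turn -0.01 tool shift mm [-1.1  0.3 -0.5] rows 1.0 per row m [-0.0011  0.0003 -0.0005]
```

View pics/s9.png

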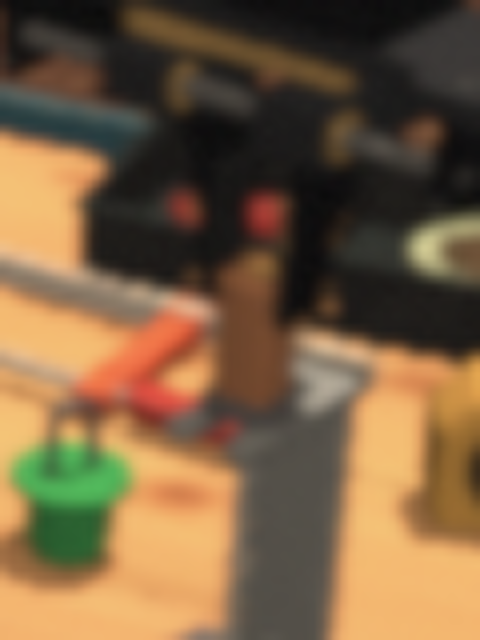

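Call:
move_arm --steps "0 0 0 0 170;0 0 0 0 170;0 0 0.006 0 170;0 0 0.006 0 170;0 0 0 0 170" --newtons 10

```text
t: 5.1
position: [581.3, -279.6, 129.4]
orientation: [-0.001, 0.096, 0.995, 0.001]
contact_force: [-0.9, 0.6, -0.8]
opening: 0.328
```

Call:
move_arm --steps "0 0 0 0 255;0 0 0 0 255;0 0 0 0 255;0 0 0 0 255" --newtons 40

```text
t: 5.43
position: [582.3, -280.2, 131.5]
orientation: [-0.0, 0.096, 0.995, 0.0]
contact_force: [-1.2, -0.1, -0.6]
opening: 0.249
```

```bash
python3 mv.py
python3 - <<'E'
from h import *
c={n:bot.capture(n) for n in("scene",)}
crop(c["scene"],290,150,350,230,8,"s10.png")
E
```

```text
t 5.43 pos [ 582.3 -280.2  131.5] yaw 78.99 tilt 0.0 F [-1.22 -0.07 -0.58] M [-0.006  0.011  0.023] op 0.249 j [-0.57  0.32  1.53  0.    1.3  -1.95]
```

View pics/s10.png

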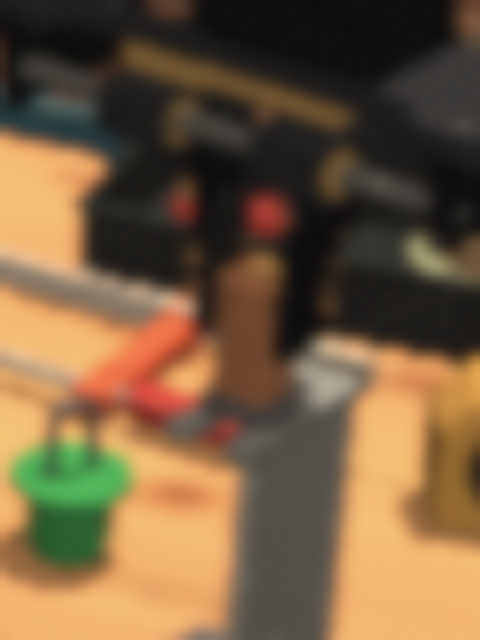

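Call:
move_arm --steps "0 0 -0.003 0 255;0 0 -0.004 0 255;0 0 0 0 255;0 0 0 0 255"

```text
t: 5.82
position: [582.7, -280.4, 139.3]
orientation: [0.001, 0.096, 0.995, -0.0]
contact_force: [0.1, 0.3, -1.5]
opening: 0.247
```

```bash
python3 mv.py
python3 - <<'E'
from h import *
c={n:bot.capture(n) for n in("scene",)}
crop(c["scene"],290,150,350,230,8,"s11.png")
E
```

```text
t 5.82 pos [ 582.7 -280.4  139.3] yaw 78.99 tilt 0.07 F [ 0.1   0.27 -1.53] M [ 0.05   0.053 -0.049] op 0.247 j [-0.57  0.31  1.52 -0.    1.31 -1.95]
```

View pics/s11.png

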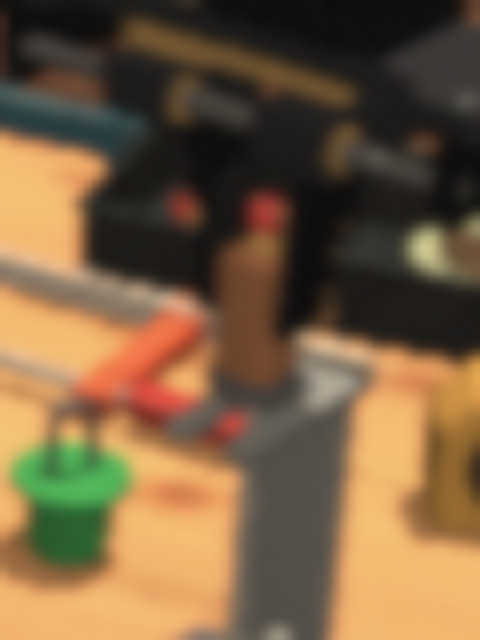

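Call:
move_arm --steps "0.02 0 0 0 255;0.025 0 0 0 255;0.025 0 0 0 255;0 0 -0.03 0 255;0 0 -0.04 0 255"

```text
t: 6.28
position: [508.5, -263.8, 202.8]
orientation: [-0.006, 0.096, 0.995, 0.003]
contact_force: [0.6, -1.6, -1.4]
opening: 0.248
```

Call:
move_arm --steps "0 0 -0.035 0 255;0 0 -0.015 0 255;0 0 0 0 255;0 0 0 0 255"

```text
t: 6.62
position: [514.0, -267.1, 259.3]
orientation: [0.001, 0.096, 0.995, -0.001]
contact_force: [-0.9, 0.0, -1.8]
opening: 0.25
```

```bash
python3 mv.py
python3 - <<'E'
from h import *
import pickle
c={n:bot.capture(n) for n in("scene","top")}
pickle.dump(c,open("c2.pkl","wb"))
crop(c["scene"],180,120,360,270,4,"s12.png")
crop(c["top"],190,140,340,250,5,"t12.png")
E
```

```text
t 6.62 pos [ 514.  -267.1  259.3] yaw 78.99 tilt 0.12 F [-0.93  0.03 -1.76] M [ 0.037  0.04  -0.012] op 0.25 j [-0.62  0.07  1.56 -0.    1.5  -1.99]
```

View pics/s12.png

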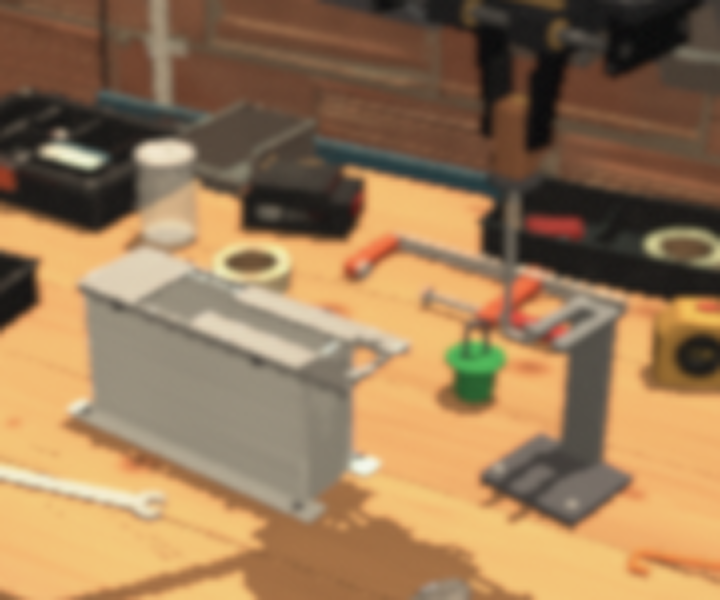

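View pics/t12.png

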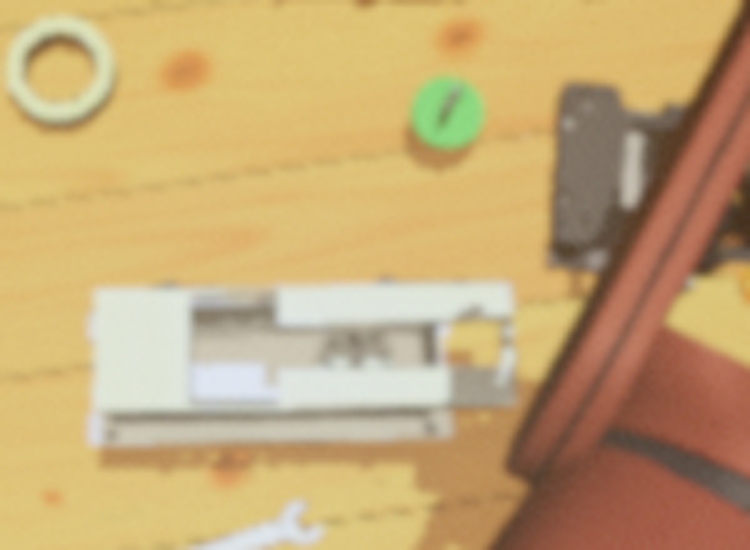

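Run:
```python
from ov import *
c=pickle.load(open("c2.pkl","rb"))
import ov; ov.c=c
s=bot.state();p=s["position"].copy(); print(p)
F=fr(p[0],p[1],np.radians(-11.0)); z=p[2]+3.5
R=(0,0,255);G=(0,255,0)
o=[(F([[0,0,z],[0,0,z-105],[0,-18,z-105],[0,-18,z-94]]),R,False),(rect(F,-11,11,-11,11,z+52),G,True),(rect(F,-11,11,-11,11,z+6),G,True)]
overlay(o,"scene",(280,130,340,220),8,"o3.png")
```

```text
[ 512.68608544 -266.10614113  256.21629752]
```

View pics/o3.png

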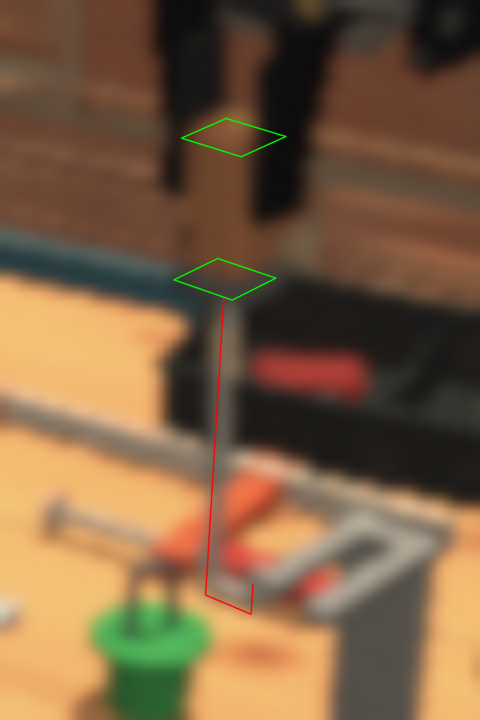

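Run:
```python
from ov import *
c0=pickle.load(open("c0.pkl","rb")); t=c0["top"]
im=np.mean([pickle.load(open(f,"rb"))["top"]["color"].astype(float) for f in("c0.pkl","c2.pkl")],0)
x0,y0,x1,y1=240,197,285,227;k=16
cr=np.clip((im[y0:y1,x0:x1,::-1]-60)*1.6,0,255).astype(np.uint8)
cv2.imwrite("pics/t6.png",cv2.resize(cr,None,fx=k,fy=k,interpolation=cv2.INTER_CUBIC))
for y in(-80,-90,-100): print(y,(proj(t,[[500,y,82],[490,y,82],[512,y,82]])-[x0,y0]+.5)*k)
```

```text
-80 [[264.13966951 244.64952044]
 [269.68167372 296.07420546]
 [257.51831099 183.20942337]]
-90 [[315.86301902 239.47047239]
 [321.50684917 290.87289704]
 [309.11999622 178.05690884]]
-100 [[367.56241169 234.29382313]
 [373.30797277 285.67400253]
 [360.69783788 172.90677512]]
```

View pics/t6.png

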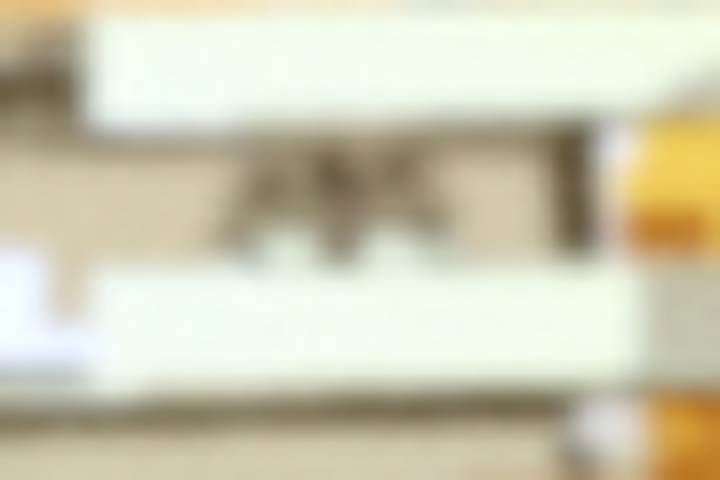

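```bash
python3 mv.py 502.5 -65 258 86
```

```text
t 6.72 pos [ 512.7 -266.1  256.2] yaw 78.99 tilt 0.2 F [ 0.61  0.4  -1.52] M [ 0.021 -0.029 -0.001] op 0.25 j [-0.62  0.08  1.57 -0.    1.5  -1.99]
turn -7.01 tool shift mm [ 24.2 199.9  -1.4] rows 5.0 per row m [ 0.0048  0.04   -0.0003]
```

Call:
move_arm --steps "0 0 0 -7 255;0.004 0.0333 0 0 255;0.004 0.0333 0 0 255;0.004 0.0333 0 0 255;0.004 0.0333 0 0 255"

```text
t: 7.13
position: [505.4, -131.1, 255.5]
orientation: [-0.002, 0.035, 0.999, 0.001]
contact_force: [1.0, 1.3, -1.5]
opening: 0.249
```

Call:
move_arm --steps "0.004 0.0333 0 0 255;0.004 0.0333 0 0 255;0 0 0 0 255;0 0 0 0 255;0 0 0 0 255"

```text
t: 7.55
position: [502.9, -65.8, 256.8]
orientation: [-0.001, 0.035, 0.999, 0.0]
contact_force: [-0.2, -0.7, -1.5]
opening: 0.253
```

```bash
python3 mv.py 502.5 -65 258 86
python3 - <<'E'
from h import *
import pickle
c={n:bot.capture(n) for n in("scene","top")}
pickle.dump(c,open("c3.pkl","wb"))
crop(c["scene"],190,130,290,230,6,"s13.png")
crop(c["top"],190,160,320,250,6,"t13.png")
E
```

```text
t 7.55 pos [502.9 -65.8 256.8] yaw 86.03 tilt 0.16 F [-0.18 -0.66 -1.46] M [-0.006  0.039  0.023] op 0.253 j [-0.29 -0.1   1.74 -0.    1.5  -1.79]
turn 0.03 tool shift mm [ 0.5  0.8 -1.2] rows 1.0 per row m [ 0.0005  0.0008 -0.0012]
```

View pics/s13.png

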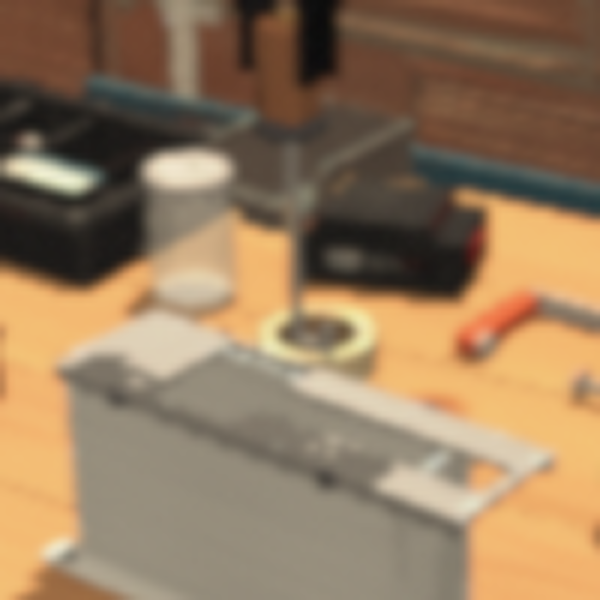

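View pics/t13.png

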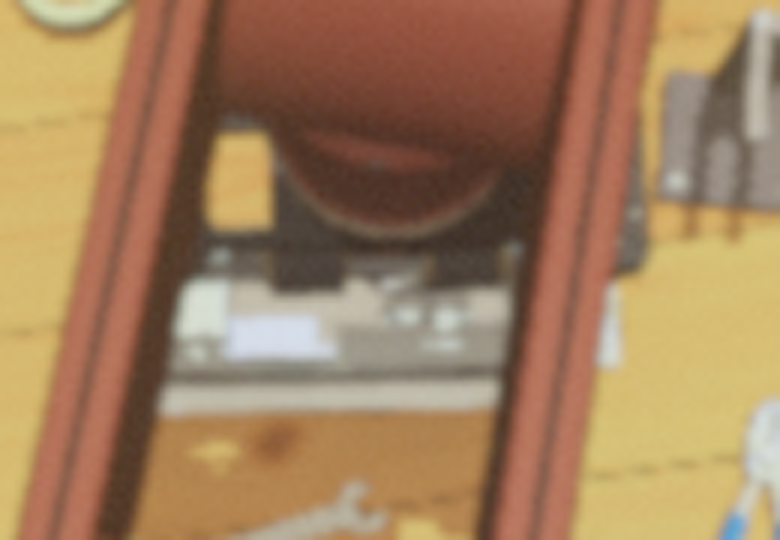

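Call:
move_arm --steps "0 0 0.013 0 255;0 0 0.012 0 255;0 0 0 0 255;0 0 0 0 255"

```text
t: 7.98
position: [502.4, -66.0, 231.5]
orientation: [-0.002, 0.035, 0.999, 0.0]
contact_force: [-1.0, -1.0, -1.6]
opening: 0.249
```

```bash
python3 mv.py 502.5 -65 230 86
cat > look.py <<'E'
from ov import *
import sys, ov
# args: name tx ty tth cov
n=sys.argv[1]; tx,ty,tth,cov=map(float,sys.argv[2:6])
s=bot.state(); p=s["position"]; m=st=None
cc={k:bot.capture(k) for k in("scene",)}
ov.c=cc; pickle.dump(cc,open(n+".pkl","wb"))
w,x,y,z=s["orientation"]; from scipy.spatial.transform import Rotation as Ro
M=Ro.from_quat([x,y,z,w]).as_matrix(); yaw=np.arctan2(M[1,1],M[0,1])-np.pi/2
F=fr(p[0],p[1],yaw); zz=p[2]+3.5
T=fr(tx,ty,tth); R=(0,0,255);G=(0,255,0);B=(255,0,0)
o=[(F([[0,0,zz],[0,0,zz-105],[0,-18,zz-105],[0,-18,zz-94]]),R,False),(rect(T,-13.5,13.5,-140,42+cov,119),B,True),(rect(T,-28,28,42+cov-26.5,42+cov+26.5,119),G,True),(rect(T,-36,36,cov-125,cov+125,119),R,True)]
bx=tuple(map(int,sys.argv[6:10])); k=int(sys.argv[10])
overlay(o,"scene",bx,k,n+"o.png"); overlay([],"scene",bx,k,n+".png")
E
python3 look.py s14 505 -44 -0.087 -20 195 155 285 220 8
```

```text
t 7.98 pos [502.4 -66.  231.5] yaw 85.94 tilt 0.21 F [-0.99 -1.03 -1.63] M [0.022 0.028 0.01 ] op 0.249 j [-0.29 -0.09  1.77 -0.    1.46 -1.79]
turn -0.06 tool shift mm [0.  1.  1.5] rows 1.0 per row m [0.     0.001  0.0015]
```

View pics/s14.png

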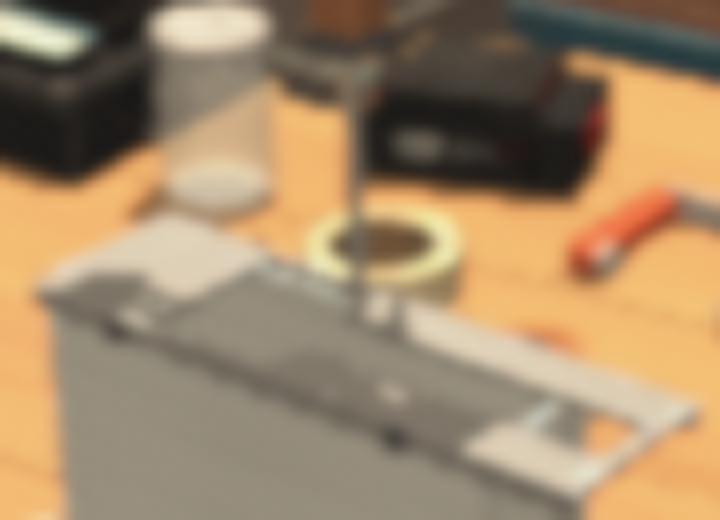

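View pics/s14o.png

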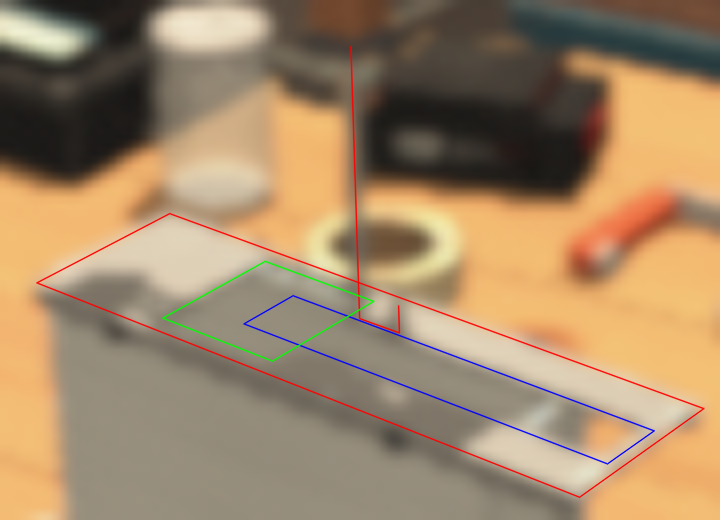

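Call:
move_arm --steps "0 0.003 0.012 0 255;0 0 0.015 0 255;0 0 0.015 0 255;0 0 0 0 255;0 0 0 0 255"

```text
t: 8.45
position: [503.2, -62.5, 190.6]
orientation: [-0.001, 0.035, 0.999, 0.0]
contact_force: [-0.3, -0.1, -1.3]
opening: 0.251
```

```bash
python3 mv.py 502.5 -63 162 86
```

```text
t 8.45 pos [503.2 -62.5 190.6] yaw 86.0 tilt 0.11 F [-0.28 -0.11 -1.34] M [-0.003 -0.024  0.009] op 0.251 j [-0.28 -0.06  1.83  0.    1.38 -1.78]
turn -0.0 tool shift mm [ 0.6 -0.6 28.6] rows 1.0 per row m [ 0.0006 -0.0006  0.0286]
```

Call:
move_arm --steps "0 0 0.01 0 255;0 0 0.01 0 255;0 0 0.008 0 255;0 0 0 0 255;0 0 0 0 255"

```text
t: 8.87
position: [503.3, -62.7, 162.7]
orientation: [-0.001, 0.035, 0.999, 0.0]
contact_force: [0.5, -0.0, -1.6]
opening: 0.25
```

```bash
python3 mv.py 499.8 -86 162 86;python3 look.py s15 505 -44 -0.087 -20 195 125 285 210 8
```

```text
t 8.87 pos [503.3 -62.7 162.7] yaw 85.99 tilt 0.09 F [ 0.53 -0.04 -1.61] M [ 0.025 -0.019 -0.031] op 0.25 j [-0.28 -0.04  1.86 -0.    1.32 -1.78]
turn -0.01 tool shift mm [  1.8 -23.5   0.7] rows 1.0 per row m [ 0.0018 -0.0235  0.0007]
```

View pics/s15.png

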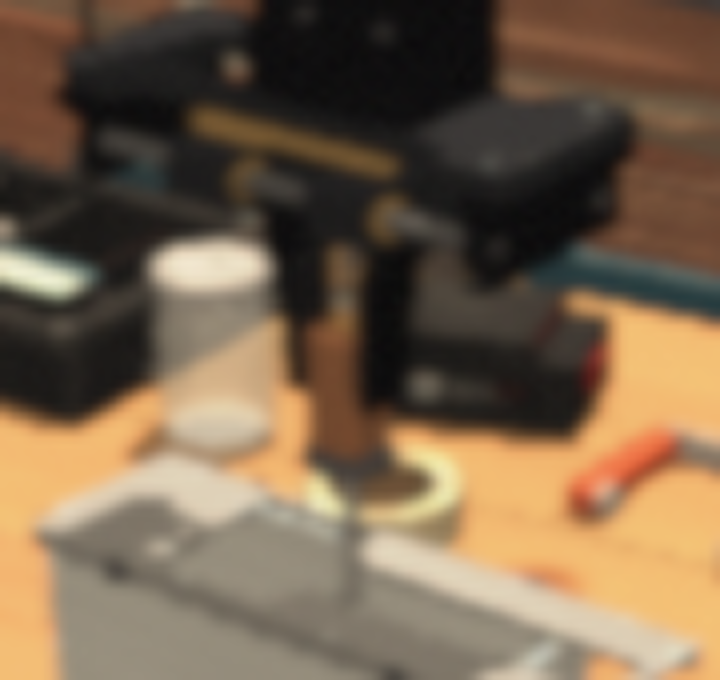

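Call:
move_arm --steps "0.0005 -0.007 0 0 255;0.0005 -0.007 0 0 255;0.0005 -0.006 0 0 255;0.0003 -0.005 0 0 255;0 0 0 0 255"

```text
t: 9.33
position: [500.3, -89.0, 163.8]
orientation: [0.0, 0.036, 0.999, -0.0]
contact_force: [-0.2, 0.1, -1.3]
opening: 0.249
```

```bash
python3 mv.py 499.8 -87 175 86
```

```text
t 9.33 pos [500.3 -89.  163.8] yaw 85.91 tilt 0.04 F [-0.24  0.15 -1.29] M [ 0.018  0.015 -0.01 ] op 0.249 j [-0.33 -0.04  1.86 -0.    1.32 -1.83]
turn -0.09 tool shift mm [  0.6   1.9 -11.2] rows 1.0 per row m [ 0.0006  0.0019 -0.0112]
```

Call:
move_arm --steps "0 0 -0.006 0 255;0 0 -0.006 0 255;0 0 -0.006 0 255;0 0 0 0 255;0 0 0 0 255"

```text
t: 9.75
position: [500.6, -87.5, 182.1]
orientation: [0.0, 0.035, 0.999, -0.0]
contact_force: [-0.6, 0.5, -3.3]
opening: 0.249
```

```bash
cat > f.py <<'E'
from mv import *
s,R=st(); print("t",round(s["t"],2),s["position"].round(1),"F",s["contact_force"].round(2),"M",s["wrist_torque"].round(3),"tilt",np.degrees(np.arccos(-R.as_matrix()[2,2])).round(2),"op",round(s["opening"],3))
E
python3 f.py
```

```text
t 9.75 [500.6 -87.5 182.1] F [-0.63  0.46 -3.27] M [ 0.008 -0.031  0.017] tilt 0.05 op 0.249
```

Call:
move_arm --steps "0 0 -0.006 0 255;0 0 -0.006 0 255;0 0 -0.006 0 255;0 0 -0.002 0 255;0 0 0 0 255"

```text
t: 10.17
position: [500.9, -87.8, 202.7]
orientation: [0.001, 0.035, 0.999, -0.0]
contact_force: [-0.5, -0.5, -3.4]
opening: 0.251
```

```bash
python3 f.py;python3 look.py s16 505 -44 -0.087 -20 195 125 285 210 8; python3 f.py
```

```text
t 10.17 [500.9 -87.8 202.7] F [-0.47 -0.51 -3.42] M [ 0.067 -0.01  -0.02 ] tilt 0.11 op 0.251
t 10.22 [500.7 -87.7 202.1] F [ 0.78 -0.08 -3.5 ] M [ 0.032  0.005 -0.02 ] tilt 0.06 op 0.253
```

View pics/s16.png

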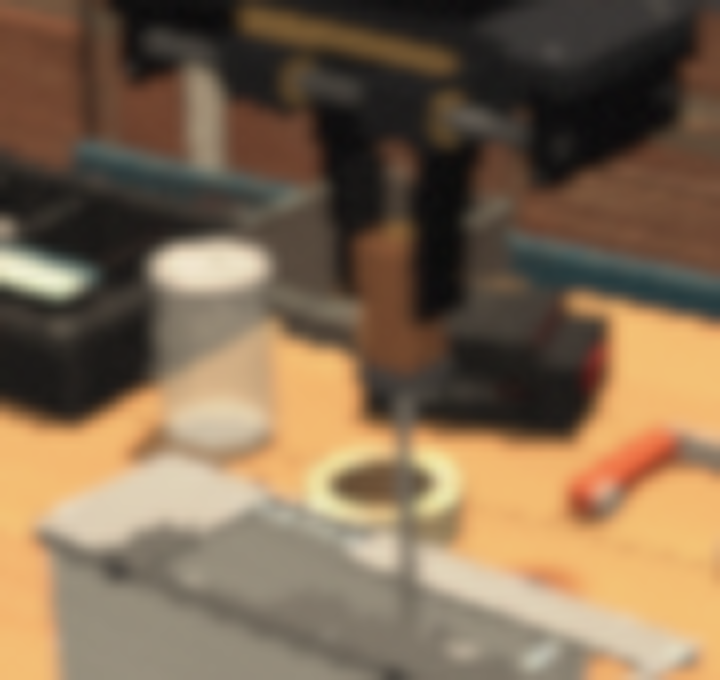

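Call:
move_arm --steps "0 0 -0.004 0 255;0 0 -0.004 0 255;0 0 -0.004 0 255;0 0 0 0 255;0 0 0 0 255"

```text
t: 10.63
position: [500.6, -87.7, 214.0]
orientation: [0.0, 0.035, 0.999, -0.0]
contact_force: [0.2, 0.3, -3.2]
opening: 0.25
```

Call:
move_arm --steps "0 0 -0.004 0 255;0 0 -0.004 0 255;0 0 -0.004 0 255;0 0 0 0 255;0 0 0 0 255"

```text
t: 11.05
position: [500.6, -87.7, 226.0]
orientation: [0.0, 0.035, 0.999, -0.0]
contact_force: [0.4, 0.6, -3.3]
opening: 0.25
```

```bash
python3 look.py s17 505 -44 -0.087 -20 195 125 285 210 8; python3 f.py
```

```text
t 11.1 [500.4 -87.7 225.7] F [ 0.61 -0.39 -3.66] M [ 0.043 -0.05   0.014] tilt 0.02 op 0.251
```

View pics/s17.png

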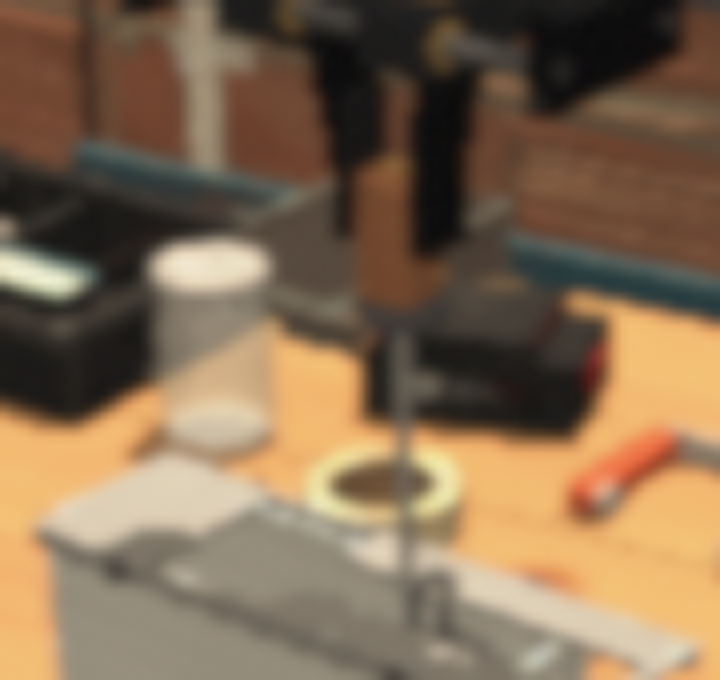

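Call:
move_arm --steps "0 0 -0.004 0 255;0 0 -0.004 0 255;0 0 -0.003 0 255;0 0 0 0 255;0 0 0 0 255"

```text
t: 11.52
position: [500.6, -87.7, 237.0]
orientation: [0.0, 0.035, 0.999, -0.0]
contact_force: [-0.3, -0.3, -3.4]
opening: 0.247
```

Call:
move_arm --steps "0 0 -0.0015 0 255;0 0 -0.0015 0 255;0 0 0 0 255;0 0 0 0 255"

```text
t: 11.85
position: [500.4, -87.6, 239.6]
orientation: [0.0, 0.035, 0.999, -0.0]
contact_force: [-0.0, -0.0, -3.4]
opening: 0.249
```

```bash
python3 f.py
```

```text
t 11.85 [500.4 -87.6 239.6] F [-0.   -0.03 -3.43] M [0.028 0.015 0.048] tilt 0.01 op 0.249
```

Call:
move_arm --steps "0 0 -0.001 0 255;0 0 -0.001 0 255;0 0 0 0 255;0 0 0 0 255"

```text
t: 12.18
position: [500.3, -87.6, 241.6]
orientation: [0.0, 0.035, 0.999, -0.0]
contact_force: [0.6, -0.6, -3.7]
opening: 0.251
```

Call:
move_arm --steps "0 0 -0.001 0 255;0 0 -0.001 0 255;0 0 0 0 255;0 0 0 0 255"

```text
t: 12.52
position: [500.0, -87.6, 243.3]
orientation: [-0.0, 0.035, 0.999, 0.0]
contact_force: [0.2, -0.5, -4.2]
opening: 0.251
```

Call:
move_arm --steps "0 0 -0.001 0 255;0 0 -0.001 0 255;0 0 0 0 255;0 0 0 0 255"

```text
t: 12.85
position: [500.0, -87.5, 245.1]
orientation: [-0.0, 0.035, 0.999, 0.0]
contact_force: [-1.8, -0.1, -7.3]
opening: 0.254
```

```bash
python3 f.py
```

```text
t 12.85 [500.  -87.5 245.1] F [-1.78 -0.14 -7.34] M [0.006 0.213 0.014] tilt 0.06 op 0.254
```

Call:
move_arm --steps "0.001 0.002 0 0 255;0 0.002 0 0 255;0 0.002 0 0 255;0 0 0 0 255"

```text
t: 13.18
position: [499.6, -81.9, 245.3]
orientation: [-0.0, 0.035, 0.999, -0.001]
contact_force: [-0.5, -3.5, -8.8]
opening: 0.25
```

```bash
python3 f.py
```

```text
t 13.18 [499.6 -81.9 245.3] F [-0.52 -3.5  -8.76] M [-0.947  0.049  0.014] tilt 0.07 op 0.25
```

Call:
move_arm --steps "0 0.001 0.001 0 255;0 0.002 0 0 255;0 0.002 0 0 255;0 0 0 0 255" --newtons 55

```text
t: 13.52
position: [500.2, -76.1, 244.7]
orientation: [0.0, 0.035, 0.999, 0.0]
contact_force: [0.3, -2.6, -6.6]
opening: 0.246
```

```bash
python3 f.py;python3 look.py s18 505 -44 -0.087 -20 195 125 285 210 8
```

```text
t 13.52 [500.2 -76.1 244.7] F [ 0.27 -2.63 -6.56] M [-0.728  0.023 -0.015] tilt 0.02 op 0.246
```

View pics/s18.png

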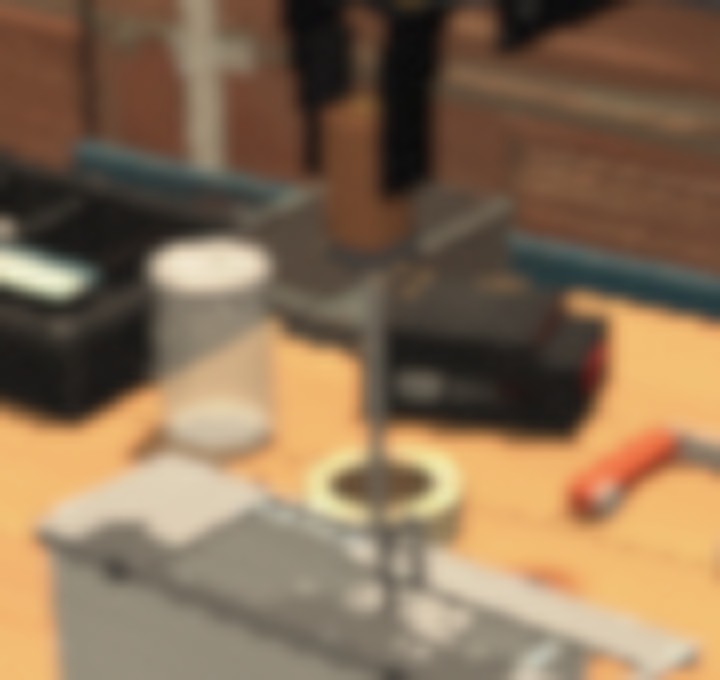

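Call:
move_arm --steps "0 0.0025 0 0 255;0 0.0025 0 0 255;0 0.0025 0 0 255;0 0.0025 0 0 255"

```text
t: 13.9
position: [500.9, -66.1, 244.6]
orientation: [0.0, 0.035, 0.999, 0.0]
contact_force: [-0.1, -3.3, -6.7]
opening: 0.251
```

```bash
python3 f.py
```

```text
t 13.9 [500.9 -66.1 244.6] F [-0.1  -3.26 -6.75] M [-0.826  0.086 -0.   ] tilt 0.02 op 0.251
```

Call:
move_arm --steps "-0.0001 0.0025 0 0 255;0 0.0025 0 0 255;0 0.0025 0 0 255;-0.0001 0.002 0 0 255"

```text
t: 14.23
position: [501.6, -56.8, 244.5]
orientation: [-0.0, 0.035, 0.999, 0.0]
contact_force: [0.3, -3.4, -6.7]
opening: 0.255
```

```bash
python3 f.py
```

```text
t 14.23 [501.6 -56.8 244.5] F [ 0.27 -3.43 -6.71] M [-0.808  0.114  0.001] tilt 0.01 op 0.255
```

Call:
move_arm --steps "0 0.0015 0 0 255;-0.0001 0.0015 0 0 255;0 0.0015 0 0 255;0 0.0015 0 0 255;0 0 0 0 255"

```text
t: 14.65
position: [502.2, -50.9, 244.6]
orientation: [0.0, 0.035, 0.999, 0.0]
contact_force: [-0.2, -2.1, -6.8]
opening: 0.245
```

```bash
python3 f.py;python3 look.py s19 505 -44 -0.087 -20 195 135 285 210 8
```

```text
t 14.65 [502.2 -50.9 244.6] F [-0.2  -2.14 -6.81] M [-0.672  0.021 -0.04 ] tilt 0.01 op 0.245
```

View pics/s19o.png

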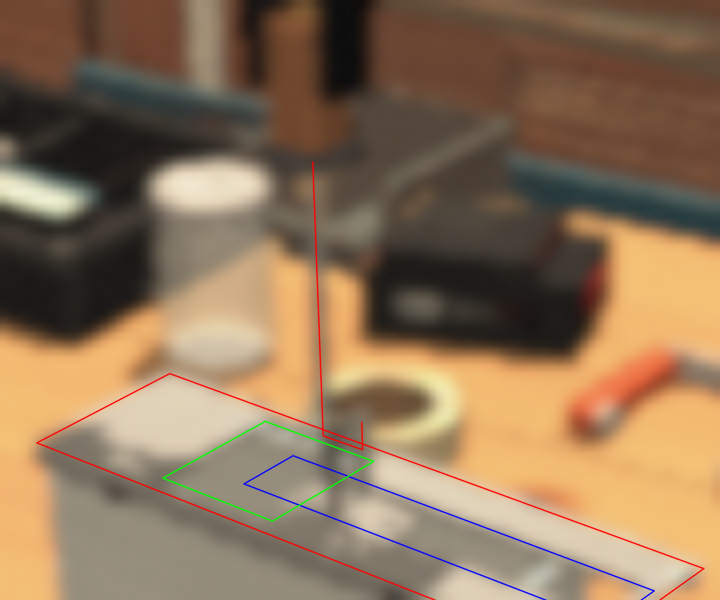

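View pics/s19.png

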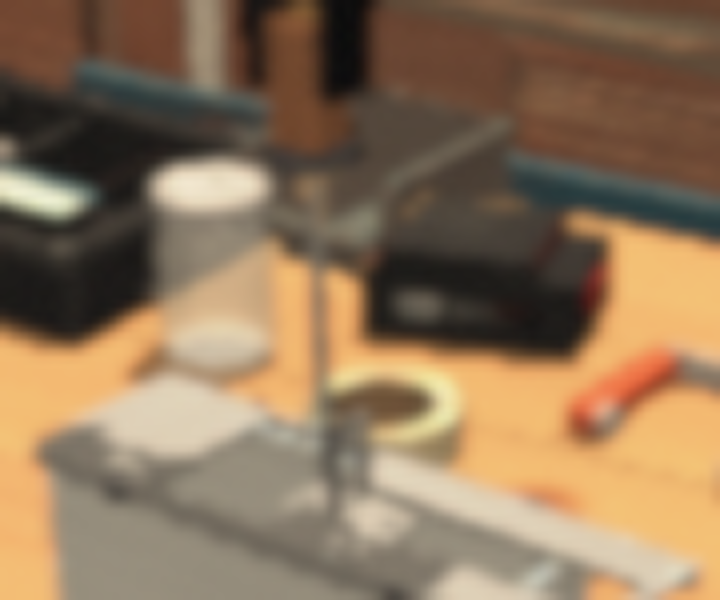

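Call:
move_arm --steps "0 0.002 0.0005 0 255;-0.0001 0.002 0 0 255;0 0.002 0 0 255;0 0.002 0 0 255"

```text
t: 15.03
position: [502.9, -42.8, 244.2]
orientation: [0.0, 0.035, 0.999, 0.0]
contact_force: [-0.1, -1.9, -6.4]
opening: 0.253
```

```bash
python3 f.py
```

```text
t 15.03 [502.9 -42.8 244.2] F [-0.14 -1.92 -6.4 ] M [-0.64   0.054 -0.032] tilt 0.03 op 0.253
```

Call:
move_arm --steps "0 0.0015 0.0006 0 255;-0.0001 0.002 0.0006 0 255;0 0.002 0 0 255;0 0.002 0 0 255"

```text
t: 15.37
position: [503.7, -35.1, 243.1]
orientation: [0.0, 0.035, 0.999, 0.0]
contact_force: [-0.9, -1.2, -4.0]
opening: 0.25
```

```bash
python3 f.py
```

```text
t 15.37 [503.7 -35.1 243.1] F [-0.88 -1.24 -3.95] M [-0.207  0.066 -0.015] tilt 0.05 op 0.25
```

Call:
move_arm --steps "0 0.002 0 0 255;-0.0001 0.002 0 0 255;0 0.002 0 0 255;0 0.002 0 0 255"

```text
t: 15.7
position: [504.2, -27.5, 243.0]
orientation: [0.0, 0.035, 0.999, 0.0]
contact_force: [0.7, -1.3, -4.3]
opening: 0.247
```

```bash
python3 f.py;python3 look.py s20 505 -44 -0.087 -20 195 135 285 210 8
```

```text
t 15.7 [504.2 -27.5 243. ] F [ 0.66 -1.25 -4.3 ] M [-0.162 -0.014  0.021] tilt 0.01 op 0.247
```

View pics/s20.png

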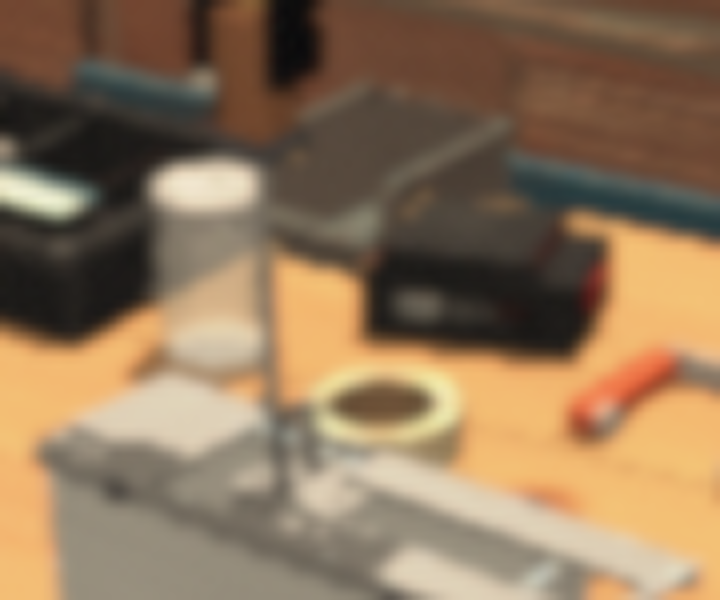

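Call:
move_arm --steps "0 0.002 0.0003 0 255;-0.0001 0.002 0 0 255;0 0.002 0 0 255;0 0.002 0 0 255"

```text
t: 16.08
position: [504.9, -19.4, 242.6]
orientation: [0.0, 0.035, 0.999, 0.0]
contact_force: [-1.0, -0.3, -4.4]
opening: 0.247
```

```bash
python3 f.py
```

```text
t 16.08 [504.9 -19.4 242.6] F [-1.05 -0.28 -4.41] M [ 0.042  0.013 -0.014] tilt 0.02 op 0.247
```

Call:
move_arm --steps "0 0.0015 0 0 255;-0.0001 0.0015 0 0 255;0 0.0015 0 0 255;0 0.0015 0 0 255"

```text
t: 16.42
position: [505.4, -13.6, 242.6]
orientation: [0.0, 0.035, 0.999, 0.0]
contact_force: [0.5, 0.6, -2.2]
opening: 0.248
```

```bash
python3 f.py;python3 look.py s21 505 -44 -0.087 -20 195 135 285 210 8
```

```text
t 16.42 [505.4 -13.6 242.6] F [ 0.49  0.61 -2.24] M [-0.013  0.003 -0.003] tilt 0.01 op 0.248
```

View pics/s21.png

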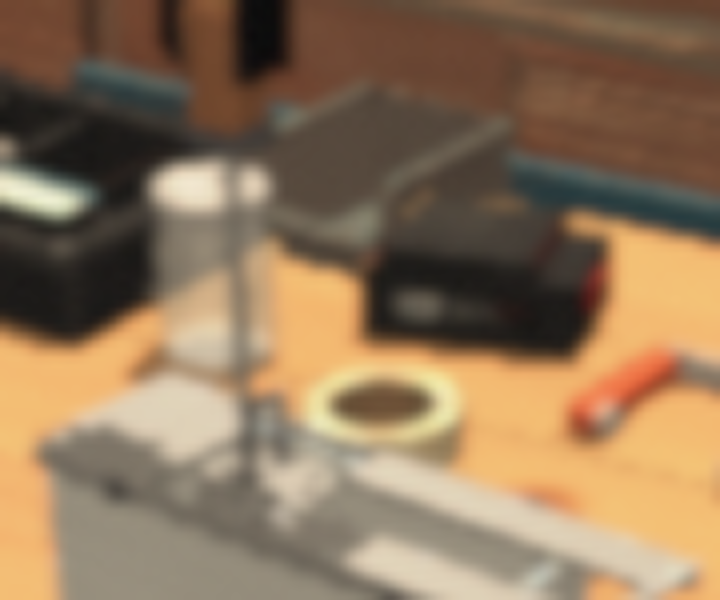

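Call:
move_arm --steps "0 0 0 0 255;0 0 -0.001 0 255;0 0 -0.001 0 255;0 0 0 0 255;0 0 0 0 255"

```text
t: 16.88
position: [505.4, -13.9, 244.7]
orientation: [0.0, 0.035, 0.999, -0.0]
contact_force: [1.1, -0.6, -3.2]
opening: 0.244
```

```bash
python3 f.py
```

```text
t 16.88 [505.4 -13.9 244.7] F [ 1.09 -0.56 -3.24] M [ 0.064 -0.013 -0.011] tilt 0.02 op 0.244
```

Call:
move_arm --steps "0 0 -0.0015 0 255;0 0 -0.0015 0 255;0 0 -0.0015 0 255;0 0 0 0 255"

```text
t: 17.22
position: [505.5, -13.8, 249.6]
orientation: [0.0, 0.035, 0.999, -0.0]
contact_force: [0.6, 0.7, -3.1]
opening: 0.246
```

```bash
python3 f.py
```

```text
t 17.22 [505.5 -13.8 249.6] F [ 0.56  0.65 -3.12] M [ 0.021 -0.011  0.047] tilt 0.04 op 0.246
```

Call:
move_arm --steps "0 0 -0.003 0 255;0 0 -0.004 0 255;0 0 -0.005 0 255;0 0 -0.005 0 255;0 0 0 0 255"

```text
t: 17.63
position: [506.1, -13.9, 267.8]
orientation: [0.001, 0.035, 0.999, -0.0]
contact_force: [-0.1, 0.0, -3.9]
opening: 0.25
```

```bash
python3 f.py;python3 look.py s22 505 -44 -0.087 -20 185 125 285 210 7
```

```text
t 17.63 [506.1 -13.9 267.8] F [-0.11  0.03 -3.9 ] M [ 0.01  -0.046  0.039] tilt 0.15 op 0.25
```

View pics/s22.png

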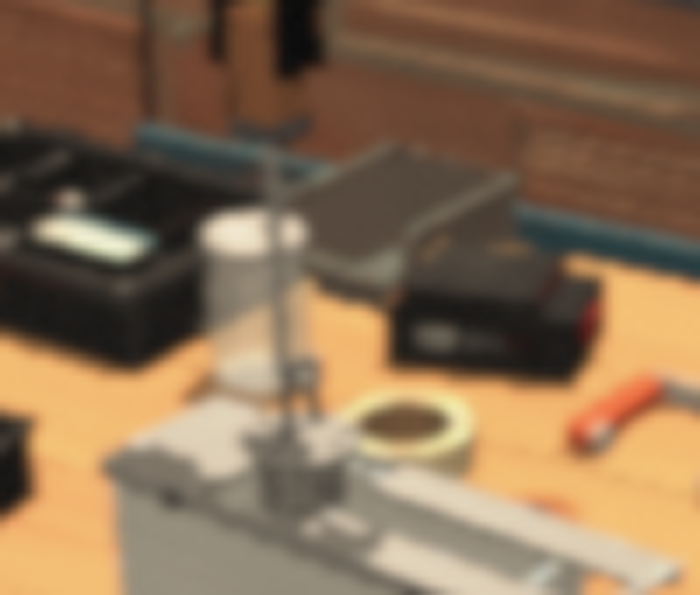

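Call:
move_arm --steps "0 0 -0.007 0 255;0 0 -0.01 0 255;0 0 -0.01 0 255;0 0 -0.008 0 255;0 0 0 0 255"

```text
t: 18.1
position: [506.6, -14.0, 304.1]
orientation: [0.002, 0.035, 0.999, -0.0]
contact_force: [0.3, -0.3, -3.0]
opening: 0.246
```

```bash
python3 f.py; python3 o2.py 526 336 0.095
```

```text
t 18.1 [506.6 -14.  304.1] F [ 0.32 -0.32 -2.98] M [ 0.022 -0.033 -0.05 ] tilt 0.26 op 0.246
```

View pics/vt.png

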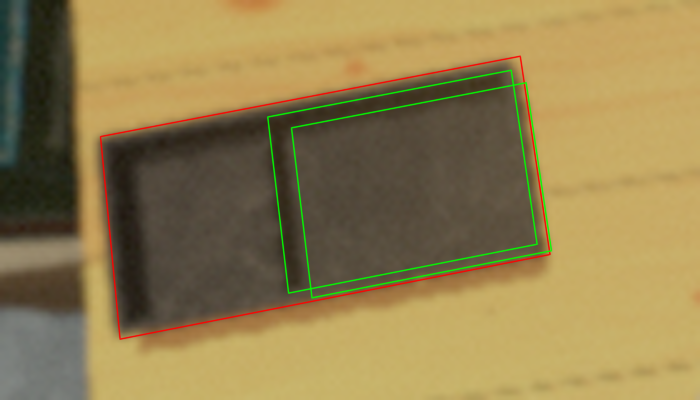

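View pics/vs.png

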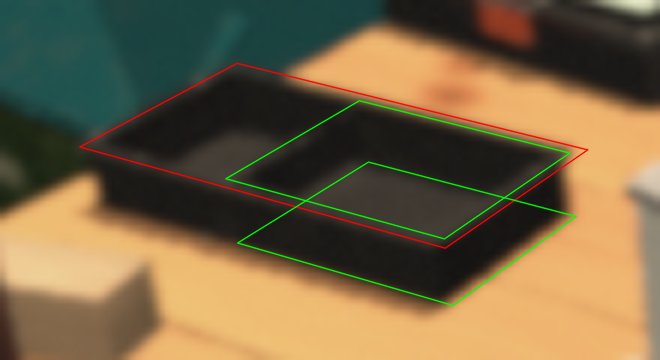

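Call:
move_arm --steps "0 0.005 0 0 255;0 0.01 0 0 255;0 0.015 0 0 255;0 0.015 0 0 255;0 0.015 0 0 255"

```text
t: 18.52
position: [509.0, 47.6, 300.2]
orientation: [-0.001, 0.035, 0.999, 0.0]
contact_force: [0.3, 0.8, -3.4]
opening: 0.246
```

Call:
move_arm --steps "0 0.015 0 0 255;-0.001 0.015 0 0 255;0 0.015 0 0 255;0 0.015 0 0 255;0 0.015 0 0 255"

```text
t: 18.93
position: [515.1, 122.6, 300.1]
orientation: [-0.001, 0.035, 0.999, 0.0]
contact_force: [-0.2, 0.6, -3.7]
opening: 0.249
```

```bash
python3 f.py;python3 look.py s23 505 -44 -0.087 -20 115 115 255 215 5
```

```text
t 18.93 [515.1 122.6 300.1] F [-0.19  0.56 -3.68] M [ 0.111 -0.081  0.005] tilt 0.09 op 0.249
```

View pics/s23.png

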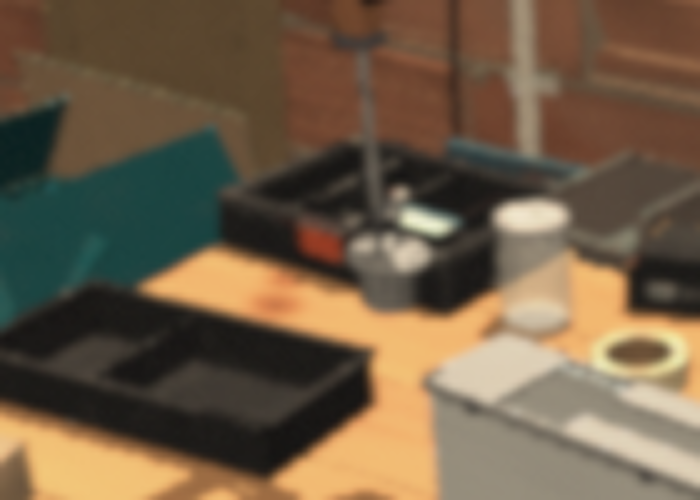

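Call:
move_arm --steps "0 0.015 0 0 255;0 0.015 0 0 255;-0.001 0.015 0 0 255;0 0.015 0 0 255;0 0.015 0 0 255"

```text
t: 19.4
position: [521.4, 197.0, 300.2]
orientation: [-0.001, 0.035, 0.999, 0.0]
contact_force: [0.8, 0.0, -2.6]
opening: 0.251
```

Call:
move_arm --steps "0 0.015 0 0 255;0 0.015 0 0 255;0 0.015 0 0 255;0 0.015 0 0 255;0 0.015 0 0 255"

```text
t: 19.82
position: [526.9, 271.9, 300.6]
orientation: [-0.0, 0.035, 0.999, -0.0]
contact_force: [-0.0, 0.6, -2.3]
opening: 0.244
```

Call:
move_arm --steps "0 0.01 0 0 255;0 0.008 0 0 255;0 0.004 0 0 255;0 0 0 0 255;0 0 0 0 255"

```text
t: 20.23
position: [528.8, 292.1, 300.9]
orientation: [-0.0, 0.035, 0.999, -0.0]
contact_force: [0.2, 0.6, -3.0]
opening: 0.25
```

```bash
python3 mv.py 530.5 297 180 86;python3 look.py s24 505 -44 -0.087 -20 85 105 225 215 5
```

```text
t 20.23 pos [528.8 292.1 300.9] yaw 85.99 tilt 0.03 F [ 0.22  0.59 -2.95] M [0.084 0.019 0.038] op 0.25 j [ 0.37  0.12  1.43 -0.    1.58 -1.13]
turn -0.01 tool shift mm [ -1.4   5.  120.9] rows 3.0 per row m [-0.0005  0.0017  0.0403]
```

View pics/s24.png

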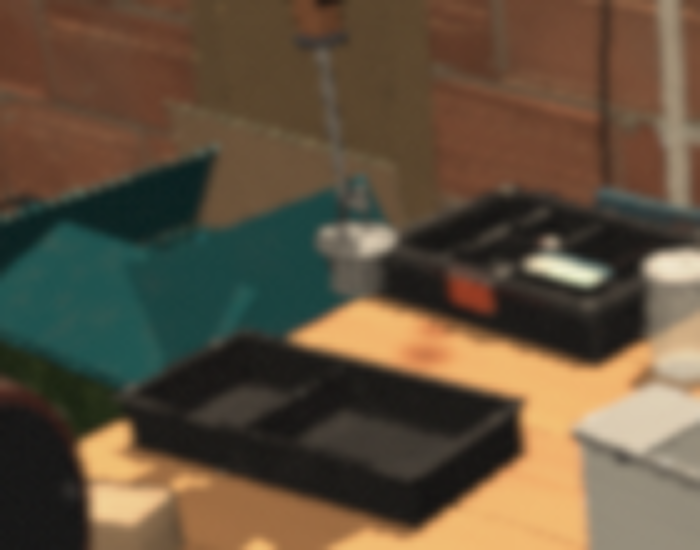

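Run:
```python
from ov import *
c=pickle.load(open("s24.pkl","rb"))["scene"]
for P in ([529.7,287,2],[528,281,2],[528,281,137]): print(((proj(c,P)-[85,105]+.5)*5).round(0))
```

```text
[[389. 467.]]
[[393. 470.]]
[[369. 293.]]
```

Call:
move_arm --steps "0 0 0.007 0 255;0 0 0.014 0 255;0 0 0.018 0 255;0 0 0.018 0 255;0 0 0.018 0 255"

```text
t: 20.7
position: [528.8, 291.6, 225.0]
orientation: [0.0, 0.035, 0.999, -0.0]
contact_force: [-0.3, 0.2, -3.8]
opening: 0.247
```

Call:
move_arm --steps "0 0 0.015 0 255;0 0 0.012 0 255;0 0 0.008 0 255;0 0 0 0 255;0 0 0 0 255"

```text
t: 21.12
position: [528.8, 292.1, 191.0]
orientation: [-0.0, 0.035, 0.999, -0.0]
contact_force: [-0.2, 0.2, -3.4]
opening: 0.246
```

```bash
python3 f.py; python3 look.py s25 505 -44 -0.087 -20 85 105 225 215 5
```

```text
t 21.12 [528.8 292.1 191. ] F [-0.23  0.15 -3.4 ] M [0.075 0.038 0.003] tilt 0.02 op 0.246
```

View pics/s25.png

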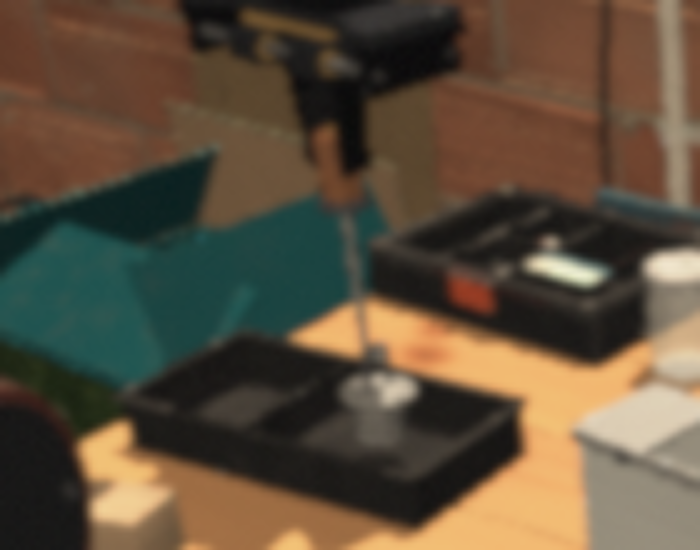

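Call:
move_arm --steps "0 0 0.006 0 255;0 0 0.006 0 255;0 0 0.006 0 255;0 0 0.003 0 255;0 0 0 0 255"

```text
t: 21.58
position: [527.9, 292.0, 168.6]
orientation: [-0.001, 0.035, 0.999, -0.0]
contact_force: [0.2, -0.1, -3.2]
opening: 0.248
```

Call:
move_arm --steps "0 0 0.0015 0 255;0 0 0.0015 0 255;0 0 0.0015 0 255;0 0 0.0015 0 255;0 0 0 0 255"

```text
t: 22.0
position: [528.9, 292.4, 164.2]
orientation: [0.0, 0.035, 0.999, 0.0]
contact_force: [0.3, -0.1, -0.9]
opening: 0.245
```

```bash
python3 f.py
```

```text
t 22.0 [528.9 292.4 164.2] F [ 0.34 -0.09 -0.87] M [ 0.003 -0.015 -0.017] tilt 0.02 op 0.245
```

Call:
move_arm --steps "0 0 0.003 0 255;0 0 0.003 0 255;0 0 0.003 0 255;0 0 0.003 0 255;0 0 0.002 0 255"

```text
t: 22.42
position: [528.5, 292.2, 149.4]
orientation: [-0.0, 0.035, 0.999, -0.0]
contact_force: [0.1, 1.0, -0.9]
opening: 0.247
```

```bash
python3 f.py; python3 look.py s26 505 -44 -0.087 -20 125 140 195 215 9
```

```text
t 22.42 [528.5 292.2 149.4] F [ 0.14  1.02 -0.9 ] M [0.061 0.022 0.007] tilt 0.03 op 0.247
```

View pics/s26.png

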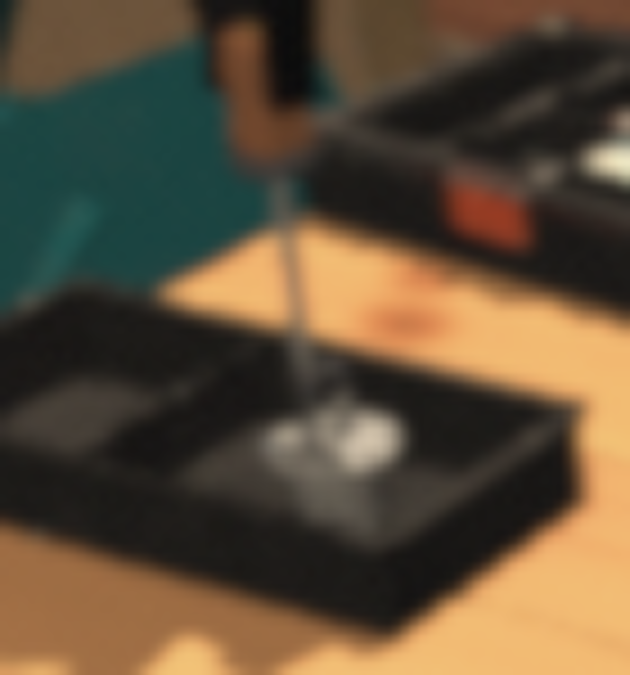

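Call:
move_arm --steps "0 0.004 0 0 255;0 0.004 0 0 255;0 0.004 0 0 255;0 0 0 0 255"

```text
t: 22.8
position: [529.7, 305.3, 150.3]
orientation: [0.0, 0.035, 0.999, 0.0]
contact_force: [-0.2, 0.1, -1.4]
opening: 0.249
```

```bash
python3 f.py; python3 look.py s27 505 -44 -0.087 -20 125 140 195 215 9
```

```text
t 22.8 [529.7 305.3 150.3] F [-0.16  0.08 -1.44] M [-0.003  0.038  0.015] tilt 0.04 op 0.249
```

View pics/s27.png

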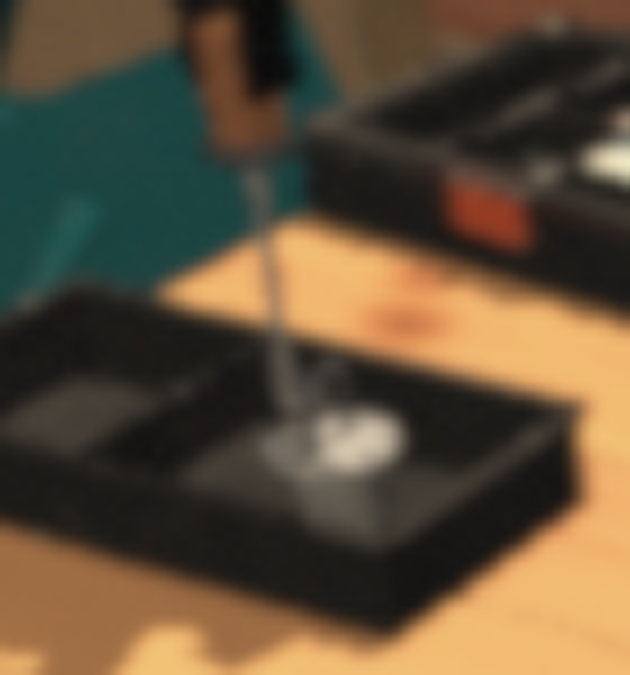

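Basket stayed; the hook is passing out under the bar. Continue, then rise.

Call:
move_arm --steps "0 0.004 0 0 255;0 0.005 0 0 255;0 0.006 0 0 255;0 0.004 0 0 255;0 0 0 0 255"

```text
t: 23.27
position: [530.8, 324.3, 150.0]
orientation: [0.0, 0.035, 0.999, 0.0]
contact_force: [-1.2, 1.0, -0.9]
opening: 0.251
```

```bash
python3 f.py; python3 look.py s28 505 -44 -0.087 -20 125 140 195 215 9
```

```text
t 23.27 [530.8 324.3 150. ] F [-1.17  1.04 -0.85] M [ 0.015  0.015 -0.036] tilt 0.02 op 0.251
```

View pics/s28.png

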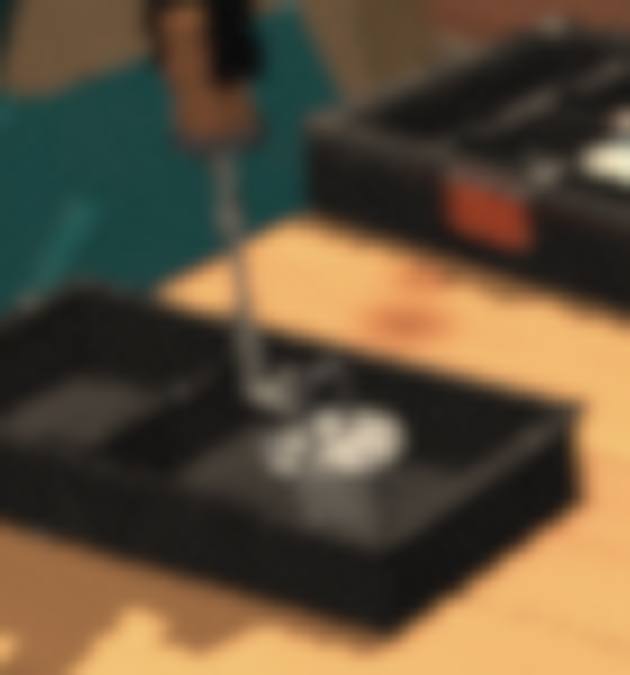

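Call:
move_arm --steps "0 0.005 0 0 255;0 0.005 0 0 255;0 0 -0.006 0 255;0 0 -0.01 0 255;0 0 -0.01 0 255"

```text
t: 23.73
position: [531.5, 333.2, 176.9]
orientation: [-0.0, 0.035, 0.999, -0.0]
contact_force: [-0.3, 0.0, -1.3]
opening: 0.251
```

```bash
python3 f.py; python3 look.py s29 505 -44 -0.087 -20 125 140 195 215 9
```

```text
t 23.73 [531.5 333.2 176.9] F [-0.31  0.03 -1.31] M [ 0.058 -0.047  0.008] tilt 0.03 op 0.251
```

View pics/s29.png

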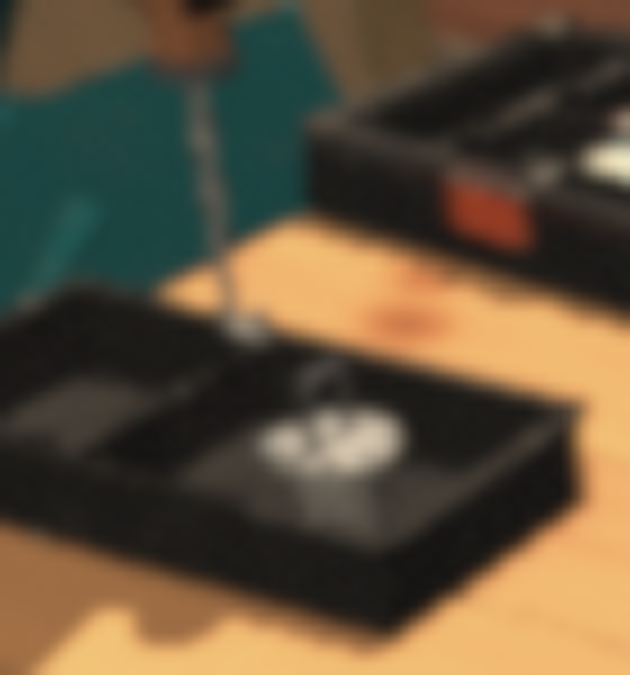

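Call:
move_arm --steps "0 0 -0.025 0 255;0 0 -0.035 0 255;0 0 -0.03 0 255;0 0 0 7 255;0 0 0 0 255"

```text
t: 24.2
position: [533.4, 333.9, 270.6]
orientation: [0.003, 0.098, 0.995, 0.002]
contact_force: [-0.1, 0.1, -2.1]
opening: 0.252
```

```bash
python3 mv.py 513.8 -266.8 264 79
```

```text
t 24.2 pos [533.4 333.9 270.6] yaw 78.73 tilt 0.42 F [-0.1   0.06 -2.11] M [-0.01   0.057  0.061] op 0.252 j [ 0.43  0.19  1.42 -0.    1.53 -0.94]
turn -0.27 tool shift mm [ -95.4 -593.4    4.6] rows 15.0 per row m [-0.0064 -0.0396  0.0003]
```

Call:
move_arm --steps "-0.003 -0.016 0 0 255;-0.005 -0.031 0 0 255;-0.005 -0.031 0 0 255;-0.005 -0.031 0 0 255;-0.005 -0.031 0 0 255"

```text
t: 24.62
position: [526.1, 189.2, 264.3]
orientation: [-0.001, 0.094, 0.996, -0.001]
contact_force: [-0.2, 0.2, -1.0]
opening: 0.252
```

Call:
move_arm --steps "-0.005 -0.031 0 0 255;-0.005 -0.031 0 0 255;-0.005 -0.031 0 0 255;-0.005 -0.031 0 0 255;-0.005 -0.031 0 0 255"

```text
t: 25.03
position: [520.8, 32.3, 264.6]
orientation: [-0.001, 0.094, 0.996, -0.0]
contact_force: [0.5, 0.3, -1.4]
opening: 0.251
```

Call:
move_arm --steps "-0.005 -0.031 0 0 255;-0.005 -0.031 0 0 255;-0.005 -0.031 0 0 255;-0.005 -0.031 0 0 255;-0.005 -0.031 0 0 255"

```text
t: 25.45
position: [515.6, -124.2, 264.6]
orientation: [-0.001, 0.094, 0.996, 0.0]
contact_force: [0.3, 0.2, -1.4]
opening: 0.247
```

Call:
move_arm --steps "-0.005 -0.031 0 0 255;-0.005 -0.031 0 0 255;-0.005 -0.031 0 0 255;-0.003 -0.015 0 0 255;0 0 0 0 255"

```text
t: 25.87
position: [512.7, -235.1, 264.4]
orientation: [-0.001, 0.097, 0.995, 0.0]
contact_force: [-1.1, -0.4, -1.0]
opening: 0.253
```

Call:
move_arm --steps "0 0 0 0 255;0 0 0 0 255"

```text
t: 26.03
position: [513.9, -230.9, 265.3]
orientation: [-0.001, 0.095, 0.995, 0.001]
contact_force: [0.2, 0.1, -1.3]
opening: 0.246
```

```bash
python3 mv.py 513.8 -266.8 264 79
```

```text
t 26.03 pos [ 513.9 -230.9  265.3] yaw 79.06 tilt 0.11 F [ 0.22  0.11 -1.28] M [ 0.073 -0.049  0.018] op 0.246 j [-0.56  0.04  1.59  0.    1.52 -1.94]
turn 0.06 tool shift mm [ -6.8 -35.2   1.2] rows 1.0 per row m [-0.0068 -0.0352  0.0012]
```

Call:
move_arm --steps "-0.0034 -0.018 0 0 255;-0.0034 -0.0175 0 0 255;0 0 0.02 0 255;0 0 0.03 0 255;0 0 0.03 0 255"

```text
t: 26.45
position: [515.3, -267.1, 186.4]
orientation: [0.001, 0.095, 0.996, -0.001]
contact_force: [0.5, -0.8, -1.9]
opening: 0.246
```

Call:
move_arm --steps "0 0 0.025 0 255;0 0 0.016 0 255;0 0 0 0 255;0 0 0 0 255;0 0 0 0 255"

```text
t: 26.87
position: [515.3, -267.7, 146.7]
orientation: [0.001, 0.095, 0.995, -0.0]
contact_force: [0.7, -0.7, 0.3]
opening: 0.249
```

```bash
python3 mv.py 513.8 -266.8 141 79; python3 look.py s30 505 -44 -0.087 -20 265 140 355 240 7
```

```text
t 26.87 pos [ 515.3 -267.7  146.7] yaw 79.08 tilt 0.12 F [ 0.65 -0.72  0.28] M [-0.039  0.025  0.039] op 0.249 j [-0.61  0.15  1.69  0.    1.3  -2.  ]
turn 0.08 tool shift mm [1.7 0.6 5.7] rows 1.0 per row m [0.0017 0.0006 0.0057]
```

View pics/s30o.png

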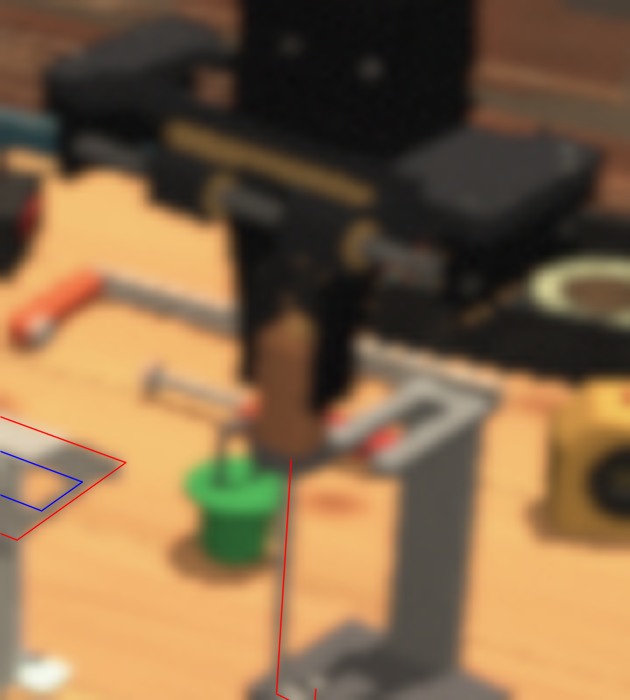

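Call:
move_arm --steps "0 0 0 0 255;0 0 0 0 255"

```text
t: 27.08
position: [515.2, -268.5, 146.8]
orientation: [0.001, 0.096, 0.995, -0.001]
contact_force: [0.1, 0.3, -1.7]
opening: 0.25
```

```bash
python3 mv.py 513.8 -266.8 140 79
```

```text
t 27.08 pos [ 515.2 -268.5  146.8] yaw 79.01 tilt 0.16 F [ 0.09  0.31 -1.69] M [ 0.014 -0.009 -0.072] op 0.25 j [-0.62  0.15  1.69  0.    1.3  -2.  ]
turn 0.01 tool shift mm [1.7 1.4 6.8] rows 1.0 per row m [0.0017 0.0014 0.0068]
```

Call:
move_arm --steps "0 0.001 0.007 0 255;-0.01 0 0 0 255;-0.015 0 0 0 255;-0.01 0 0 0 255;0 0 0 0 255"

```text
t: 27.5
position: [550.2, -274.0, 137.9]
orientation: [0.001, 0.096, 0.995, -0.0]
contact_force: [-0.4, 0.3, -1.1]
opening: 0.247
```

```bash
python3 mv.py 582.3 -280.2 139 79; python3 look.py s31 505 -44 -0.087 -20 265 140 355 240 7
```

```text
t 27.5 pos [ 550.2 -274.   137.9] yaw 79.01 tilt 0.07 F [-0.44  0.25 -1.08] M [0.036 0.053 0.04 ] op 0.247 j [-0.59  0.24  1.61  0.    1.29 -1.97]
turn 0.01 tool shift mm [-32.7   0.1  -1.1] rows 1.0 per row m [-0.0327  0.0001 -0.0011]
```

View pics/s31.png

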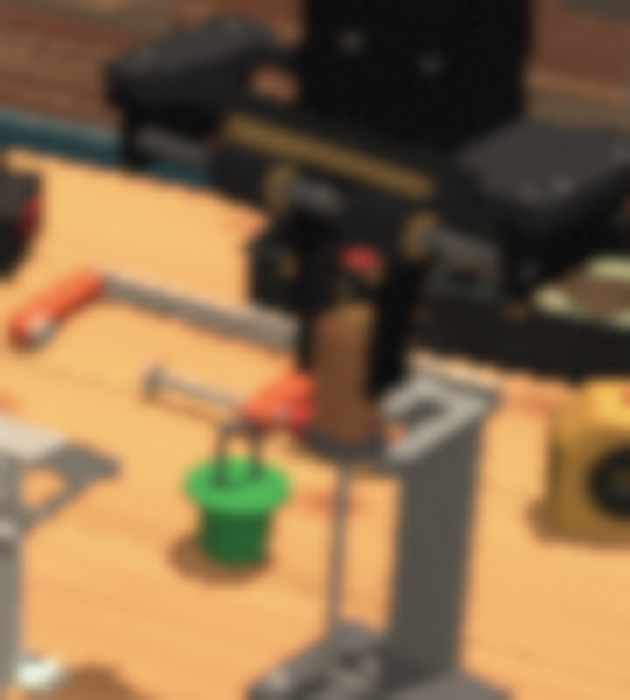

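Call:
move_arm --steps "-0.006 0 -0.001 0 255;-0.008 0 0 0 255;-0.008 0 0 0 255;-0.008 0 0 0 255;0 0 0 0 255"

```text
t: 27.97
position: [579.8, -279.8, 139.2]
orientation: [0.001, 0.096, 0.995, -0.0]
contact_force: [-0.4, -0.4, -1.3]
opening: 0.247
```

```bash
python3 mv.py 582.3 -280.2 132.5 79; python3 look.py s32 505 -44 -0.087 -20 285 140 355 240 7
```

```text
t 27.97 pos [ 579.8 -279.8  139.2] yaw 79.01 tilt 0.07 F [-0.4  -0.39 -1.35] M [ 0.033  0.016 -0.008] op 0.247 j [-0.57  0.3   1.53  0.    1.31 -1.95]
turn 0.01 tool shift mm [-2.6  0.1  6.7] rows 1.0 per row m [-0.0026  0.0001  0.0067]
```

View pics/s32.png

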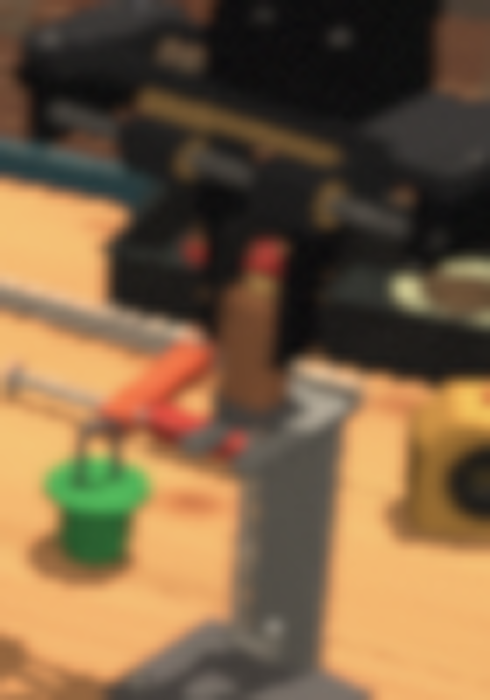

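Shift 2.5 mm on and lower onto the prongs gently.

Call:
move_arm --steps "-0.0025 0 0 0 255;0 0 0.002 0 255;0 0 0.002 0 255;0 0 0.002 0 255;0 0 0 0 255"

```text
t: 28.43
position: [580.2, -279.7, 132.3]
orientation: [-0.001, 0.096, 0.995, 0.0]
contact_force: [-0.8, 0.6, -1.4]
opening: 0.249
```

```bash
python3 mv.py 582.3 -280.2 132 79
```

```text
t 28.43 pos [ 580.2 -279.7  132.3] yaw 78.99 tilt 0.07 F [-0.83  0.56 -1.39] M [ 0.033 -0.009  0.044] op 0.249 j [-0.57  0.31  1.53 -0.    1.3  -1.95]
turn -0.01 tool shift mm [-2.2 -0.1  0.3] rows 1.0 per row m [-0.0022 -0.0001  0.0003]
```

Call:
move_arm --steps "0 0 0 0 255;0 0 0 0 255;0 0 0.0008 0 255;0 0 0 0 255;0 0 0 0 255"

```text
t: 28.85
position: [580.7, -279.9, 132.3]
orientation: [0.0, 0.096, 0.995, -0.0]
contact_force: [-0.0, 0.5, -1.6]
opening: 0.247
```

```bash
python3 f.py
```

```text
t 28.85 [ 580.7 -279.9  132.3] F [-0.03  0.48 -1.64] M [ 0.032 -0.044 -0.016] tilt 0.0 op 0.247
```

Call:
move_arm --steps "0 0 0.0007 0 255;0 0 0 0 255;0 0 0.0007 0 255;0 0 0 0 255;0 0 0 0 255"

```text
t: 29.27
position: [580.8, -280.0, 131.2]
orientation: [0.0, 0.096, 0.995, -0.0]
contact_force: [-1.1, 1.4, 0.7]
opening: 0.251
```

```bash
python3 f.py
```

```text
t 29.27 [ 580.8 -280.   131.2] F [-1.07  1.38  0.66] M [0.124 0.154 0.039] tilt 0.02 op 0.251
```

Call:
move_arm --steps "0 0 0 0 200;0 0 0 0 180;0 0 0 0 150;0 0 0 0 120;0 0 0 0 90" --newtons 10

```text
t: 29.68
position: [580.7, -280.0, 130.7]
orientation: [-0.0, 0.096, 0.995, -0.0]
contact_force: [-0.2, 0.1, -0.1]
opening: 0.439
```

Call:
move_arm --steps "0 0 0 0 60;0 0 0 0 30;0 0 0 0 30;0 0 0 0 30"

```text
t: 30.02
position: [580.7, -279.9, 130.8]
orientation: [-0.0, 0.096, 0.995, -0.0]
contact_force: [-0.6, -0.0, -0.4]
opening: 0.739
```

```bash
python3 f.py; python3 look.py s33 505 -44 -0.087 -20 285 140 355 240 7
```

```text
t 30.02 [ 580.7 -279.9  130.8] F [-0.63 -0.02 -0.4 ] M [ 0.029  0.061 -0.022] tilt 0.0 op 0.739
```

View pics/s33.png

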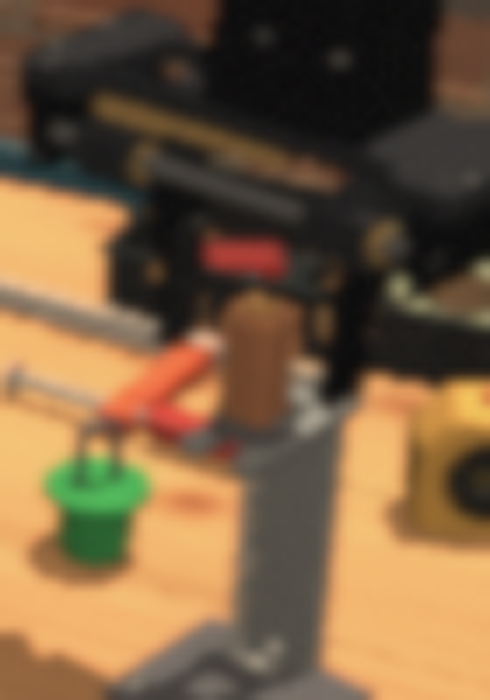

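Rod hangs upright on the fork. Rise straight up clear.

Call:
move_arm --steps "0 0 -0.01 0 20;0 0 -0.02 0 20;0 0 -0.03 0 20;0 0 -0.035 0 20;0 0 -0.035 0 20"

```text
t: 30.48
position: [580.3, -279.6, 262.5]
orientation: [-0.0, 0.096, 0.995, 0.0]
contact_force: [0.3, -0.6, -0.5]
opening: 0.92
```

Call:
move_arm --steps "0.02 0.02 -0.02 0 20;0.03 0.03 0 0 20;0.03 0.03 0 0 20;0 0 0 0 20;0 0 0 0 20"

```text
t: 30.9
position: [517.6, -185.9, 282.0]
orientation: [0.001, 0.095, 0.995, -0.0]
contact_force: [-0.3, -0.9, 0.4]
opening: 0.92
```

```bash
python3 f.py
python3 - <<'E'
from h import *
c={n:bot.capture(n) for n in("scene","top")}
crop(c["scene"],100,130,360,270,3,"s34.png"); crop(c["top"],60,120,350,280,2,"t34.png"); crop(c["scene"],125,140,195,215,8,"s35.png"); crop(c["scene"],285,150,355,240,6,"s36.png")
E
```

```text
t 30.9 [ 517.6 -185.9  282. ] F [-0.27 -0.86  0.37] M [0.024 0.003 0.035] tilt 0.08 op 0.92
```

View pics/s34.png

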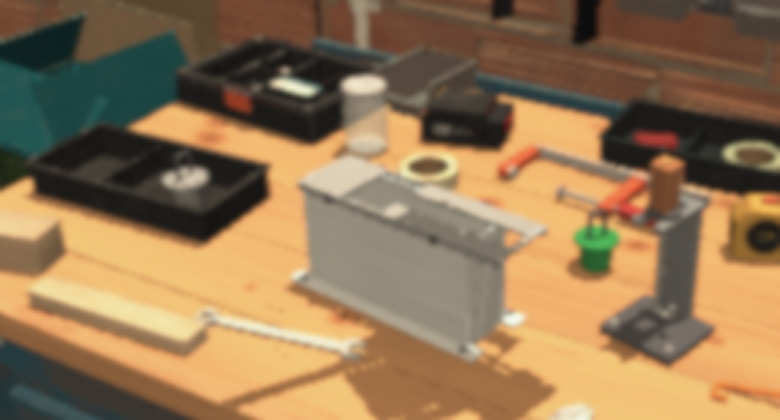

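View pics/t34.png

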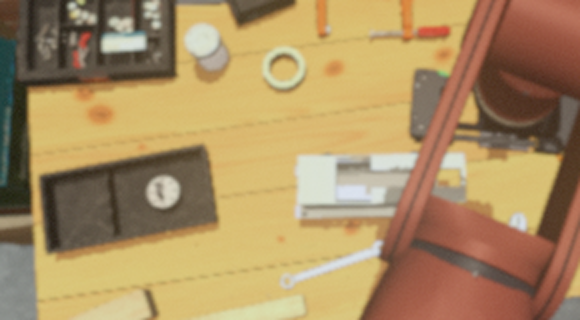

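View pics/s36.png

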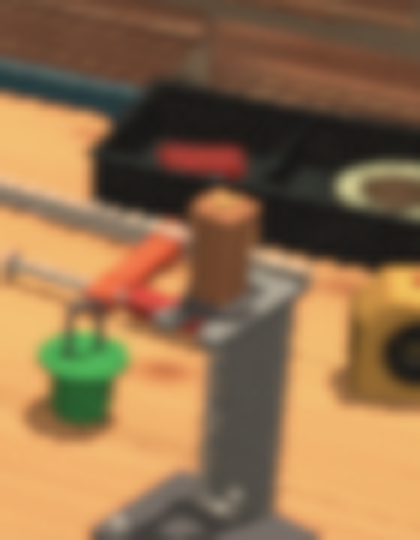

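Run:
```python
from h import *
c=bot.capture("top"); print(unproj(c,[[163/2+60,191/2+120]],38).round(1))
bot.job_done()
```

```text
[[531.2 283.1  38. ]]
the job is handed in; nothing more can be done
```

I finished the job and handed it in at about 31 s of the 72 s allowed. The hand-in gives no verdict, so what follows rests on my own readings.

**What I did:**
- I took the rod off the fork, caught the loop through the slot and lifted the basket until it bore on the cover.
- I drew it along the slot; the wrist-force rise over the hanging weight was about 3 to 5 N upward, with up to 3.5 N of drag. That was well under the 12 N limit.
- I lightened the pull near the opening, where the reading fell as the basket slipped up. Then I lifted it out, set it in the tray and hung the rod back on the fork.

**What the last checks showed:**
- **Basket:** the last pictures show it upright and free in the larger compartment. It measures at about (531, 283) mm, close to the compartment's estimated centre of (530, 287).
- **Rod:** it hangs upright with its collar on the prongs, about 1.5 mm from where it hung at the start.
- **Bystanders:** the tape and spanner look unmoved in the pictures. I did not measure them again.
- **Robot:** the open gripper stands clear of everything.

**What disagreed or stayed unproven:**
- In the pictures the fingertips looked about 20 mm higher than the reported tool position. I gripped the handle 12 mm lower than first planned, and it held without slipping.
- How far along the slot the basket bore on the cover (step 2) is known only from the estimated tank pose and the force readings.

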